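Lay washed carving chisels on the drying rack and start the blower

TASK

First turn the blower's selector to off (white mark). With it off, lay every colour-banded chisel on the sloped drying rack in the bay of its own colour: blade up the slope, handle on the low rail between the fins, neck on the high rail. When all are lying there, turn the selector to dry (orange mark), leaving the whetstone, bottle and mallet where they are.

Things in the scene. Friction and masses are not known exactly. Their poses are not given: they have to be found in the camera images.
- selector (a joint): blower selector: black knob on a control box, with a bar grip 38 x 14 mm in plan, 32 mm tall. Value in rad, 0 to 1.85, grows clockwise seen from above, stays where left (friction 0.04 N m). White line at one end of the bar = pointer; at value q it points along (-cos q, sin q) of the control box. Marks on the box: white square = off = 0.25, thin black line = low = 0.9, orange square = dry = 1.55
- control: the control box, aluminium, fixed, 86 x 90 mm, 50 mm high; origin at the centre of its underside, z up; the knob's axis is vertical through its centre; position and yaw vary
- selector_grip (a point): point on the knob's axis at the height to grip the bar (87 mm above the bench, 37 mm above the box top); the bar's top is 7 mm higher and its faces reach 23 mm below
- rack: fixed drying rack, 320 mm wide (y), 190 mm deep, origin on the bench under its middle. Grey deck sloping up 0.26 rad away from the robot (+x), carrying two wooden rails along y, 10 mm wide, 110 mm apart: low rail near the robot, high rail up the slope (tops 30 and 38 mm above the deck). Five dark fins 4 mm thick, 76 mm apart, on the low rail part four bays, each with coloured tiles on the deck
- whetstone: bystander: grey stone 50 x 130 x 28 mm, loose; origin under its centre
- oil_bottle: bystander: amber bottle 60 mm across, 150 mm tall, loose; origin under its centre
- mallet: bystander: wooden mallet, head 75 x 120 x 64 mm, handle 160 mm, loose; origin on its underside near the head
- chisel_red: chisel with a red band, 200 mm long, about 120 g; may be absent (None). Square handle 26 x 26 x 110 mm, round steel neck 10 mm thick and 45 long, flat blade 22 x 4 x 45 mm, on one axis. Origin on the axis at mid-handle, x towards the blade (neck x = 55 to 100 mm, tip 145; centre of mass about 32). Handle sides all alike. Starts flat on the bench, axis 13 mm up, blade away from robot
- bay_red: rack bay with red tiles. Origin and axes are those a properly laid chisel has: x up the slope, z square to it. In this frame: low rail at x = -35 mm, top z = -13 (under the handle); high rail at x = 75, top z = -5 (under the neck); deck z = -43; fins at y = -38 and 38, x = -35, tops z = 5. Seat origin is 85 mm above the bench
- chisel_yellow: chisel with a yellow band, 200 mm long, about 120 g; may be absent (None). Square handle 26 x 26 x 110 mm, round steel neck 10 mm thick and 45 long, flat blade 22 x 4 x 45 mm, on one axis. Origin on the axis at mid-handle, x towards the blade (neck x = 55 to 100 mm, tip 145; centre of mass about 32). Handle sides all alike. Starts flat on the bench, axis 13 mm up, blade away from robot
- bay_yellow: rack bay with yellow tiles. Origin and axes are those a properly laid chisel has: x up the slope, z square to it. In this frame: low rail at x = -35 mm, top z = -13 (under the handle); high rail at x = 75, top z = -5 (under the neck); deck z = -43; fins at y = -38 and 38, x = -35, tops z = 5. Seat origin is 85 mm above the bench
- chisel_blue: chisel with a blue band, 200 mm long, about 120 g; may be absent (None). Square handle 26 x 26 x 110 mm, round steel neck 10 mm thick and 45 long, flat blade 22 x 4 x 45 mm, on one axis. Origin on the axis at mid-handle, x towards the blade (neck x = 55 to 100 mm, tip 145; centre of mass about 32). Handle sides all alike. Starts flat on the bench, axis 13 mm up, blade away from robot
- bay_blue: rack bay with blue tiles. Origin and axes are those a properly laid chisel has: x up the slope, z square to it. In this frame: low rail at x = -35 mm, top z = -13 (under the handle); high rail at x = 75, top z = -5 (under the neck); deck z = -43; fins at y = -38 and 38, x = -35, tops z = 5. Seat origin is 85 mm above the bench
- chisel_green: chisel with a green band, 200 mm long, about 120 g; may be absent (None). Square handle 26 x 26 x 110 mm, round steel neck 10 mm thick and 45 long, flat blade 22 x 4 x 45 mm, on one axis. Origin on the axis at mid-handle, x towards the blade (neck x = 55 to 100 mm, tip 145; centre of mass about 32). Handle sides all alike. Starts flat on the bench, axis 13 mm up, blade away from robot
- bay_green: rack bay with green tiles. Origin and axes are those a properly laid chisel has: x up the slope, z square to it. In this frame: low rail at x = -35 mm, top z = -13 (under the handle); high rail at x = 75, top z = -5 (under the neck); deck z = -43; fins at y = -38 and 38, x = -35, tops z = 5. Seat origin is 85 mm above the bench
There are look-alikes about, which are no part of the job. There is more than one size of the control; the one meant has the size given above.

How it is judged (in metres and radians):
On the way, in this order (a step that is already met when the one before it is completed fails the run):
1. the selector is set to off (value of joint selector between 0.05 and 0.45 rad), for 0.2 s.
2. every chisel lies in its own bay, let go, with the selector still off (all of step 1 and x of chisel_red in the frame of bay_red between -0.022 and 0.02 m and y of chisel_red in the frame of bay_red between -0.026 and 0.026 m and z of chisel_red in the frame of bay_red between -0.005 and 0.005 m and angle between the x axis of chisel_red and the x axis of bay_red, either way round below 0.15 rad and linear speed of each of chisel_red, chisel_yellow, chisel_blue, chisel_green below 0.02 m/s and x of chisel_yellow in the frame of bay_yellow between -0.022 and 0.02 m and y of chisel_yellow in the frame of bay_yellow between -0.026 and 0.026 m and z of chisel_yellow in the frame of bay_yellow between -0.005 and 0.005 m and angle between the x axis of chisel_yellow and the x axis of bay_yellow, either way round below 0.15 rad and x of chisel_blue in the frame of bay_blue between -0.022 and 0.02 m and y of chisel_blue in the frame of bay_blue between -0.026 and 0.026 m and z of chisel_blue in the frame of bay_blue between -0.005 and 0.005 m and angle between the x axis of chisel_blue and the x axis of bay_blue, either way round below 0.15 rad and x of chisel_green in the frame of bay_green between -0.022 and 0.02 m and y of chisel_green in the frame of bay_green between -0.026 and 0.026 m and z of chisel_green in the frame of bay_green between -0.005 and 0.005 m and angle between the x axis of chisel_green and the x axis of bay_green, either way round below 0.15 rad and contact force between each of chisel_red, chisel_yellow, chisel_blue, chisel_green and the fingers below 0.05 N), for 0.3 s.
3. the selector is set to dry (value of joint selector between 1.35 and 1.75 rad), for 0.2 s.
At the end, for the whole second after the job is handed in: every chisel present rests in the bay of its own colour, on both rails (handle on the low rail, neck on the high rail, about 20 mm along and 26 mm across, 5 mm in height, 0.15 rad in direction), at rest and released; selector within 0.2 rad of the orange mark (1.55) (all of step 3 and x of chisel_red in the frame of bay_red between -0.022 and 0.02 m and y of chisel_red in the frame of bay_red between -0.026 and 0.026 m and z of chisel_red in the frame of bay_red between -0.005 and 0.005 m and angle between the x axis of chisel_red and the x axis of bay_red, either way round below 0.15 rad and linear speed of each of chisel_red, chisel_yellow, chisel_blue, chisel_green below 0.02 m/s and x of chisel_yellow in the frame of bay_yellow between -0.022 and 0.02 m and y of chisel_yellow in the frame of bay_yellow between -0.026 and 0.026 m and z of chisel_yellow in the frame of bay_yellow between -0.005 and 0.005 m and angle between the x axis of chisel_yellow and the x axis of bay_yellow, either way round below 0.15 rad and x of chisel_blue in the frame of bay_blue between -0.022 and 0.02 m and y of chisel_blue in the frame of bay_blue between -0.026 and 0.026 m and z of chisel_blue in the frame of bay_blue between -0.005 and 0.005 m and angle between the x axis of chisel_blue and the x axis of bay_blue, either way round below 0.15 rad and x of chisel_green in the frame of bay_green between -0.022 and 0.02 m and y of chisel_green in the frame of bay_green between -0.026 and 0.026 m and z of chisel_green in the frame of bay_green between -0.005 and 0.005 m and angle between the x axis of chisel_green and the x axis of bay_green, either way round below 0.15 rad and contact force between each of chisel_red, chisel_yellow, chisel_blue, chisel_green and the fingers below 0.05 N); the robot touches nothing.
It fails at once if the whetstone was shifted by more than 30 mm (distance of whetstone from where it was at the start of the episode above 0.03 m).
It fails at once if the bottle was shifted by more than 30 mm (distance of oil_bottle from where it was at the start of the episode above 0.03 m).
It fails at once if the mallet was shifted by more than 30 mm (distance of mallet from where it was at the start of the episode above 0.03 m).
Of chisel_red, chisel_yellow, chisel_blue, chisel_green only 3 to 4 are there at a start; the rules pass over those that are not, and their reading is None.
At some moment in a run one of chisel_red, chisel_yellow, chisel_blue, chisel_green may be knocked a few centimetres aside while the robot is not near it.
Once in a run the grip may slacken for a moment while it holds something.
It also fails if it takes over 210 s, if anything falls off the work surface, if the arm or the gripper's body presses on something with over 40 N, if the wrist force passes 120 N, or if a joint passes its speed limit or range.

ROBOT

A 6-joint arm with a two-finger parallel gripper is mounted at the origin on the work surface. World frame = base frame: x ahead of the robot, y to its left, z up, the work surface at z = 0. Lengths are in m, angles in degrees, forces in N, time in s.
With the tool pointing down it reaches from about 0.375 to 0.925 m from the base axis. Payload 5.7 kg.
Tool frame: the origin (TCP) lies at the very end of the fingers, on their centre line; the grasp point (between the pads) lies 19 mm behind it; z points along the fingers, y is the line along which they close (so a half turn about z gives the same grasp; the last joint's range is limited). The gripper opens to 85 mm and grips with 20 to 120 N. Pads are 22 mm wide; open, the fingers measure 114 mm over their backs; the gripper's body (76 mm by 85 mm) begins 54 mm behind the grasp point. The pads swing forward as they close: fully open they stand 13 mm farther back than shut.
Start: joints at [64.051, 20.558, 86.54, -0, 72.909, -6.595], TCP at [0.199, 0.566, 0.231] pointing down, gripper open.
Joint ranges: [-170.27, 170.27], [-57.76, 135], [12.27, 136.19], [-55.21, 235.2], [11.17, 155.16], [-170.74, 170.74]. Speed limits (degrees/s): [136.94, 136.94, 180, 180, 180, 180].

INTERFACE

Orientations are given as [roll, pitch, yaw] about the fixed x, y, z axes, in that order (R = Rz(yaw) Ry(pitch) Rx(roll)).
In Python, from workcell import status, cams, r, outline_of gives the robot as it stands.
- The arm moves only by the tool servo_tool, never from a script. Its argument "steps" is text: rows parted by semicolons, each of 7 numbers parted by spaces: the turn, a rotation vector about the tool's x, y, z each as a share of 6 degrees, from -1 to 1, then the shift along the tool's x, y, z each as a share of 20 mm, from -1 to 1, then the opening, from 0 (shut) to 1 (fully open). In form: ax ay az x y z gripper; .... A call has 1 to 5 rows; each row shifts and turns the commanded pose from where the row before left it, along the tool's axes as they then stand; what a row does not reach is not made up. A row lasts 1/10 s, in which the tool goes at most 50 mm and 8.59 degrees, less where a joint would pass 70% of its speed; a pose out of reach is approached as far as the arm can. A call with a number of a shift or a turn outside -1 to 1 is refused whole. A call with a gripper value outside its range is refused whole. The fingers move at their own pace and stop on an object; the grip force is fixed at half the most. Time passes only in rows, so rows that do not move let the fingers close. It gives the time, the measured TCP pose, the force, the opening and the grip force at its end, in the units of the state.
- status.state(): the state, without advancing time (a new reading comes with each control period).
- cams.snapshot(name): name is "scene" or "top" or "wrist"; returns a dict with "pixels" (420x560x3 uint8, red, green, blue), "fx", "fy", "cx", "cy" (pixels), "view" (4x4, takes a point from world to camera coordinates). Camera axes: x right, y down, z forward; pixel columns grow to the right and rows downward; lengths in m; the calibration is good to about 2 mm. A picture is of the moment at which its call begins. There is no depth.
- r.job_done(): hands the job in; it is judged then, once.
Trained networks look in the newest picture that a camera, given by its name, has taken for a name from the list of things; names that differ only in an ending like _2 or _b are one class to them, and where a whole thing is asked for, a point or a joint stands for the part that bears it (a point fixed in the world has none). Each returns a list of dicts, best first, with "p" (0 to 1); they miss things now and then, are a little off and sometimes report something else, mostly with a low value. They report only what shows in the picture. A call takes as long as a camera call. They do not tell look-alikes from the thing itself.
- outline_of(camera, name): "pixels" (420x560 bool, what is visible of it) and "bbox" ([left, top, right, bottom] in pixels, round what is visible of it).
The state is a dict: "time": time; "joint_pos": joint angles; "joint_vel": joint speeds; "effort": joint torques, N m; "eef_pos": TCP position; "eef_rot": TCP orientation; "force": force on the tool from outside, world axes, zero at the start; "ft_torque": the same for the moment, N m; "opening": opening from 0.0 (shut) to 1.0 (fully open); "finger_force": force on a finger pad.
Only numpy, scipy, OpenCV 4.12 (cv2) and the standard library are available. Lean on these libraries where they do the work, as an engineer would, in place of code of your own. Each camera call takes 0.05 s, during which the arm holds its last target. There are 200 camera calls.

## Working session

There is one attempt and no reset: what is moved stays moved. The work goes in short steps, Python scripts to look and compute and a tool call to move; the robot and the scene stay as the last step left them, time stands still between calls to the robot, and variables do not carry over. Pictures are saved under pics/ and viewed, at most 14 in all, crops included, and the job is handed in when it is done.

Besides the shell and the picture viewer there is one more tool, called after "Request:" by a JSON object that holds its "op" and its "data", one argument or row to a line. servo_tool: Moves the arm, as the interface text tells. Shift numbers are shares of 20 mm and turn numbers shares of 6 degrees, none past 1 either way. Its arguments: {"type":"object","properties":{"steps":{"type":"string"}},"required":["steps"]}

```bash
ls; mkdir -p pics
python3 - <<'E'
from workcell import status,cams,r,outline_of
import cv2,numpy as np
s=status.state();print(s)
for n in ("scene","top"):
    d=cams.snapshot(n);cv2.imwrite(f"pics/{n}0.png",d["pixels"][:,:,::-1]);print(n,d["fx"],d["cx"],d["cy"],np.round(d["view"],3).tolist())
    for k in ["control","selector","rack","whetstone","oil_bottle","mallet","chisel_red","chisel_yellow","chisel_blue","chisel_green"]:
        print(k,[(round(o["p"],2),o["bbox"]) for o in outline_of(n,k)][:4])
E
```

```text
pics
{'time': 0.0, 'joint_pos': array([ 6.40514628e+01,  2.05986294e+01,  8.66009323e+01,  2.55925140e-04,
        7.29086263e+01, -6.59494274e+00]), 'joint_vel': array([ 0.02376867, -0.03015537, -0.02016388, -0.0212332 ,  0.00029024,
       -0.05936134]), 'effort': array([ 2.77249936e-03, -5.27636719e+01, -2.78631037e+01, -8.47164983e-05,
        1.33840885e-02, -1.29433633e-05]), 'eef_pos': array([0.19853718, 0.56545764, 0.23043346]), 'eef_rot': array([-1.79892556e+02, -1.26681851e-02,  1.60646318e+02]), 'force': array([-0.16705491,  0.40918324, -0.38729626]), 'ft_torque': array([-0.01868287, -0.04492666, -0.03743341]), 'finger_force': 0.0, 'opening': 1.0040894356238352}
scene 518.5760864156339 275.66607742241604 206.83128548965703 [[-0.697, 0.717, -0.007, 0.409], [0.614, 0.592, -0.522, -0.277], [-0.37, -0.368, -0.853, 1.49], [0.0, 0.0, 0.0, 1.0]]
control [(0.83, [193.9, 70.5, 249.1, 125.7]), (0.75, [275.3, 101.6, 307.5, 129.2]), (0.58, [239.8, 121.4, 287.4, 164.9]), (0.58, [165.9, 157.3, 229.4, 199.8])]
selector [(0.61, [255.2, 124.8, 271.4, 141.1]), (0.57, [210.7, 72.6, 228.0, 96
[... 672 characters left out ...]
0.0, 0.0, 0.0, 1.0]]
control [(0.68, [336.1, 242.4, 375.5, 279.1]), (0.6, [393.7, 239.6, 452.7, 292.6]), (0.58, [348.6, 289.0, 375.5, 321.6]), (0.4, [347.8, 255.0, 365.7, 268.6])]
selector [(0.64, [361.6, 297.6, 368.6, 310.5]), (0.62, [351.3, 253.7, 364.3, 271.0]), (0.6, [421.6, 263.3, 439.1, 277.1])]
rack [(0.97, [296.1, 154.4, 408.3, 225.3])]
whetstone []
oil_bottle [(0.71, [276.0, 117.0, 295.9, 142.4]), (0.2, [327.8, 160.9, 351.4, 223.0])]
mallet [(0.74, [190.9, 102.5, 266.1, 159.8])]
chisel_red []
chisel_yellow [(0.97, [167.3, 198.3, 192.4, 264.7])]
chisel_blue [(0.83, [139.4, 205.3, 159.5, 270.0]), (0.25, [380.4, 155.3, 398.5, 219.3])]
chisel_green [(0.63, [230.0, 171.4, 262.4, 234.6])]
```

Run:
```python
import cv2
for n in ("scene","top"):
    i=cv2.imread(f"pics/{n}0.png"); cv2.imwrite(f"pics/{n}0b.png",cv2.resize(i[40:380,110:480] if n=="scene" else i[90:340,110:480],None,fx=2.15 if n=="top" else 1.75,fy=2.15 if n=="top" else 1.75,interpolation=cv2.INTER_CUBIC))
```

```text
(no output)
```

View pics/scene0b.png

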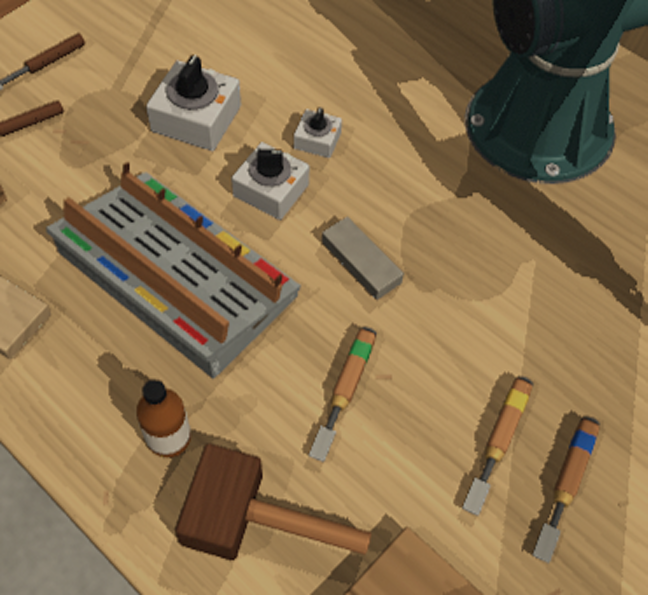

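View pics/top0b.png

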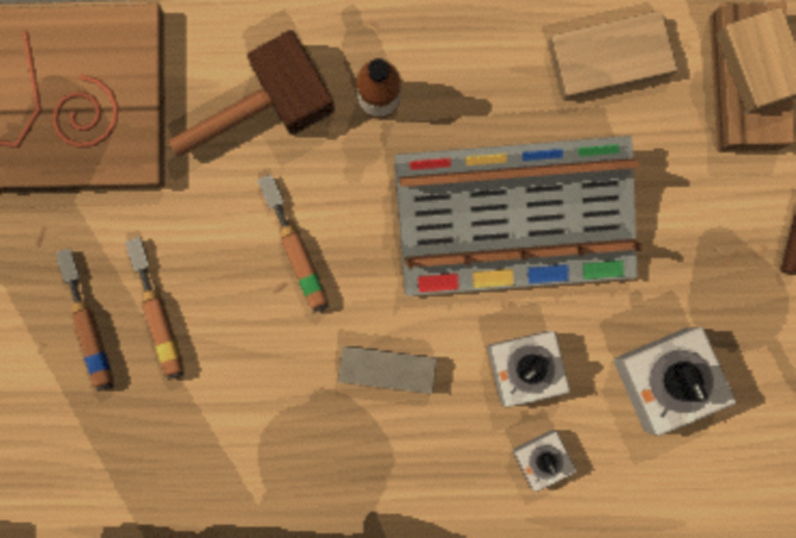

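The top view shows three banded chisels: green (262,220 zoomed to full about 246,203), yellow (180,232) and blue (150,238). There is no red one. The two brown-handled tools at the left edge of the scene view have no bands.

Three boxes could be taken for the control, by top pixel:
- Large: (423,266)
- Middle: (356,261)
- Small: (362,305)

The middle one is about 88 mm wide, which matches the description. I'll measure it to confirm.

```bash
cat > h.py <<'E'
from workcell import status,cams,r,outline_of
import cv2,numpy as np
from scipy.spatial.transform import Rotation as R
from scipy.optimize import minimize
def proj(d,P):
    P=np.atleast_2d(P);c=P@d["view"][:3,:3].T+d["view"][:3,3]
    return np.c_[d["fx"]*c[:,0]/c[:,2]+d["cx"],d["fy"]*c[:,1]/c[:,2]+d["cy"]]
def ray(d,u,v,z):
    V=d["view"];o=-V[:3,:3].T@V[:3,3];q=V[:3,:3].T@np.array([(u-d["cx"])/d["fx"],(v-d["cy"])/d["fy"],1.])
    return o+q*(z-o[2])/q[2]
def box(cx,cy,cz,a,b,c): return np.array([[cx+i*a/2,cy+j*b/2,cz+k*c/2] for i in(-1,1) for j in(-1,1) for k in(-1,1)])
CH=[box(0,0,0,.11,.026,.026),box(.0775,0,0,.045,.01,.01),box(.1225,0,0,.045,.022,.004)]
def render(d,parts,x,y,yaw,z=0):
    im=np.zeros((420,560),np.uint8);M=R.from_euler("z",yaw).as_matrix()
    for p in parts:
        q=proj(d,p@M.T+[x,y,z]);h=cv2.convexHull((q*16).astype(np.int32));cv2.fillConvexPoly(im,h,1,shift=4)
    return im>0
def fit(views,parts,x0,z=0):
    # views: list of (snapshot, mask)
    def cost(p):
        c=0
        for d,m in views:
            a=render(d,parts,p[0],p[1],p[2]*10,z);c+=1-(a&m).sum()/max(1,(a|m).sum())
        return c/len(views)
    x0=np.array([x0[0],x0[1],x0[2]/10])
    for s in (.02,.006,.002):
        o=minimize(cost,x0,method="Nelder-Mead",options=dict(initial_simplex=np.vstack([x0]+[x0+s*e for e in np.eye(3)]),xatol=1e-5,fatol=1e-5));x0=o.x
    return np.round([x0[0],x0[1],np.degrees(x0[2]*10),1-o.fun],4)
def toolmove(target_pos,target_yaw=None):
    s=status.state();M=R.from_euler("xyz",s["eef_rot"],degrees=True).as_matrix()
    print("pos",np.round(s["eef_pos"],4),"rot",np.round(s["eef_rot"],1),"shift(units)",np.round(M.T@(np.array(target_pos)-s["eef_pos"])/.02,2))
E
python3 - <<'E'
from h import *
S={n:cams.snapshot(n) for n in("scene","top")}
def pick(n,k,u,v): 
    for o in outline_of(n,k):
        b=o["bbox"]
        if b[0]-3<u<b[2]+3 and b[1]-3<v<b[3]+3: return o["pixels"].astype(bool)
for k,u,v,z in (("chisel_green",246,203,.013),("chisel_yellow",180,232,.013),("chisel_blue",150,238,.013)):
    vs=[(S["top"],pick("top",k,u,v))]
    p=ray(S["top"],u,v,z)
    us=proj(S["scene"],p)[0]; m=pick("scene",k,*us)
    if m is not None: vs.append((S["scene"],m))
    print(k,len(vs),p,fit(vs,CH,(p[0]-.03,p[1],.3),.013),fit(vs[:1],CH,(p[0]-.03,p[1],.3),.013))
for u,v in((356,261),(423,266),(362,305)):
    p=ray(S["top"],u,v,.03);us=proj(S["scene"],p)[0]
    vs=[(S["top"],pick("top","control",u,v)),(S["scene"],pick("scene","control",*us))]
    vs=[w for w in vs if w[1] is not None]
    for sc in (.7,1,1.35): print(u,v,len(vs),sc,fit(vs,[box(0,0,.025*sc,.086*sc,.09*sc,.05*sc)],(p[0],p[1],.0)))
d=S["top"]
# rack features, zoomed px of top crop -> full
for nm,x,y,z in (("bottle",380,75,.15),("mallet",290,80,.064),("mhead_far",175,145,.03),("stone",388,370,.028),("fin_redend",408,262,.085),("fin_greenend",638,246,.085),("hi_l",402,183,.1),("hi_r",636,168,.1),("deckNR",407,293,.03),("deckNG",636,275,.03)):
    print(nm,np.round(ray(d,x/2.15+110,y/2.15+90,z),3))
d2=cams.snapshot("wrist");i=cv2.resize(d2["pixels"][:,:,::-1],None,fx=1,fy=1);cv2.imwrite("pics/w0.png",i);print(d2["fx"],d2["view"])
E
```

```text
chisel_green 2 [0.58358224 0.0968075  0.013     ] [ 0.5449  0.0823 22.2208  0.8577] [ 0.5446  0.0802 22.0231  0.8642]
chisel_yellow 2 [0.5009683  0.29695838 0.013     ] [ 0.4572  0.2798 17.8508  0.8399] [ 0.4578  0.2789 18.2829  0.8607]
chisel_blue 2 [0.485151   0.38753812 0.013     ] [ 0.4447  0.3769 18.6279  0.8165] [ 0.4455  0.3789 18.6772  0.8268]
356 261 2 0.7 [ 0.3998 -0.2155  5.8875  0.561 ]
356 261 2 1 [ 0.403  -0.2226 12.6535  0.9099]
356 261 2 1.35 [ 0.3972 -0.2253 44.229   0.5208]
423 266 2 0.7 [ 0.3835 -0.4195 11.7068  0.3374]
423 266 2 1 [ 0.3797 -0.4225 21.9138  0.6781]
423 266 2 1.35 [ 0.3817 -0.4176 14.9509  0.8224]
362 305 2 0.7 [ 0.2786 -0.2412 25.5501  0.9056]
362 305 2 1 [ 0.2813 -0.2291 43.641   0.473 ]
362 305 2 1.35 [ 0.2757 -0.2386 10.348   0.2425]
bottle [ 0.781 -0.031  0.15 ]
mallet [0.803 0.092 0.064]
mhead_far [0.724 0.258 0.03 ]
stone [ 0.404 -0.033  0.028]
fin_redend [ 0.546 -0.062  0.085]
fin_greenend [ 0.56  -0.366  0.085]
hi_l [ 0.649 -0.057  0.1  ]
hi_r [ 0.661 -0.364  0.1  ]
deckNR [ 0.508 -0.061  0.03 ]
deckNG [ 0.525 -0.376  0.03 ]
363.5273617930144 [[ 3.30572735e-01  9.43780503e-01 -1.69451920e-04 -6.00601360e-01]
 [ 9.04784415e-01 -3.16862704e-01  2.84540312e-01 -3.74997013e-02]
 [ 2.68489906e-01 -9.42145866e-02 -9.58664061e-01  3.78572409e-01]
 [ 0.00000000e+00  0.00000000e+00  0.00000000e+00  1.00000000e+00]]
```

Request:
{"op": "servo_tool", "data": {
  "steps": "0 0 -1 0 0 0 1;0 0 -1 0 0 0 1;0 0 -1 0 0 0 1;0 0 -1 0 0 0 1;0 0 -1 0 0 0 1"
}}

```text
time: 2.35
eef_pos: [0.1988, 0.5661, 0.2313]
eef_rot: [-180.0, -0.0, -169.1]
force: [0.7, 0.3, -0.2]
opening: 0.994
finger_force: 0.0
```

Request:
{"op": "servo_tool", "data": {
  "steps": "0 0 -1 0 0 0 1;0 0 -0.57 0 0 0 1;0 0 0 -0.77 -0.98 0 1;0 0 0 -0.77 -0.98 0 1;0 0 0 -0.77 -0.98 0 1"
}}

```text
time: 2.85
eef_pos: [0.2629, 0.5264, 0.2313]
eef_rot: [-180.0, 0.0, -159.9]
force: [0.5, -1.3, 0.1]
opening: 0.996
finger_force: 0.0
```

Request:
{"op": "servo_tool", "data": {
  "steps": "0 0 0 -0.77 -0.98 0 1;0 0 0 -0.77 -0.98 0 1;0 0 0 -0.77 -0.98 0 1;0 0 0 -0.77 -0.98 0 1;0 0 0 -0.77 -0.98 0 1"
}}

```text
time: 3.35
eef_pos: [0.3692, 0.4605, 0.2314]
eef_rot: [180.0, 0.0, -159.9]
force: [-0.7, 0.2, -0.2]
opening: 0.998
finger_force: 0.0
```

Request:
{"op": "servo_tool", "data": {
  "steps": "0 0 0 -0.77 -0.98 0 1;0 0 0 -0.77 -0.98 0 1;0 0 0 -0.77 -0.98 0 1;0 0 0 -0.77 -0.98 0 1;0 0 0 -0.77 -0.98 0 1"
}}

```text
time: 3.85
eef_pos: [0.4752, 0.3948, 0.2313]
eef_rot: [-180.0, 0.0, -159.9]
force: [-0.8, -0.1, -0.0]
opening: 1.006
finger_force: 0.0
```

Request:
{"op": "servo_tool", "data": {
  "steps": "0 0 0 0.5 -0.99 0 1;0 0 0 0.5 -0.99 0 1;0 0 0 0.5 -0.99 0 1;0 0 0 0.5 -0.99 0 1;0 0 0 0.5 -0.99 0 1"
}}

```text
time: 4.35
eef_pos: [0.4612, 0.2844, 0.2313]
eef_rot: [-180.0, 0.0, -159.9]
force: [0.3, 0.1, 0.3]
opening: 1.0
finger_force: 0.0
```

Request:
{"op": "servo_tool", "data": {
  "steps": "0 0 0 0.5 -0.99 0 1;0 0 0 0.5 -0.99 0 1;0 0 0 0.5 -0.99 0 1;0 0 0 0.5 -0.99 0 1;0 0 0 0.5 -0.99 0 1"
}}

```text
time: 4.85
eef_pos: [0.4482, 0.1743, 0.2314]
eef_rot: [-180.0, 0.0, -159.9]
force: [-0.2, -0.4, -0.3]
opening: 1.004
finger_force: 0.0
```

Request:
{"op": "servo_tool", "data": {
  "steps": "0 0 0 0.5 -0.99 0 1;0 0 0 0.5 -0.99 0 1;0 0 0 0.5 -0.99 0 1;0 0 0 0.5 -0.99 0 1;0 0 0 0.5 -0.99 0 1"
}}

```text
time: 5.35
eef_pos: [0.4352, 0.0641, 0.2315]
eef_rot: [-180.0, 0.0, -159.9]
force: [0.9, -0.4, 0.6]
opening: 1.0
finger_force: 0.0
```

Request:
{"op": "servo_tool", "data": {
  "steps": "0 0 0 0.5 -0.99 0 1;0 0 0 0.5 -0.99 0 1;0 0 0 0.5 -0.99 0 1;0 0 0 0.5 -0.99 0 1;0 0 0 0.5 -0.99 0 1"
}}

```text
time: 5.85
eef_pos: [0.4222, -0.0461, 0.2315]
eef_rot: [-180.0, 0.0, -159.9]
force: [-0.1, -0.4, 0.1]
opening: 1.0
finger_force: 0.0
```

Request:
{"op": "servo_tool", "data": {
  "steps": "0 0 0 0.5 -0.99 0 1;0 0 0 0.5 -0.99 0 1;0 0 0 0.5 -0.99 0 1;0 0 0 0.5 -0.99 0 1;0 0 0 0.5 -0.99 0 1"
}}

```text
time: 6.35
eef_pos: [0.4092, -0.1562, 0.2315]
eef_rot: [-180.0, 0.0, -159.9]
force: [0.6, 0.6, -0.0]
opening: 1.003
finger_force: 0.0
```

Request:
{"op": "servo_tool", "data": {
  "steps": "0 0 0 0.5 -0.99 0 1;0 0 0 0.5 -0.99 0 1;0 0 0 0.5 -0.8 0 1;0 0 0 0 0 0 1"
}}

```text
time: 6.75
eef_pos: [0.4003, -0.2199, 0.2316]
eef_rot: [-179.9, 0.0, -160.1]
force: [-0.5, 0.7, -0.4]
opening: 1.002
finger_force: 0.0
```

Run:
```python
from h import *
d=cams.snapshot("wrist");i=d["pixels"][:,:,::-1];cv2.imwrite("pics/w1.png",i)
np.save("pics/w1.npy",d,allow_pickle=True)
for o in outline_of("wrist","control")[:3]:
    print(o["p"],o["bbox"],fit([(d,o["pixels"].astype(bool))],[box(0,0,.025,.086,.09,.05),box(0,0,.055,.055,.055,.0)],(.403,-.2226,.2)))
for o in outline_of("wrist","selector")[:3]: print(o["p"],o["bbox"])
```

```text
0.8 [266.8, 8.4, 342.9, 85.8] [ 0.403  -0.2226 11.4592  0.    ]
0.76 [223.4, 131.9, 331.8, 237.5] [ 0.4027 -0.2209 12.0398  0.9591]
0.61 [0.1, 16.4, 162.7, 160.6] [ 0.403  -0.2226 11.4592  0.    ]
0.98 [289.8, 20.9, 323.8, 57.7]
0.82 [250.0, 167.5, 298.9, 216.6]
0.6 [1.7, 44.2, 82.6, 123.9]
```

View pics/w1.png

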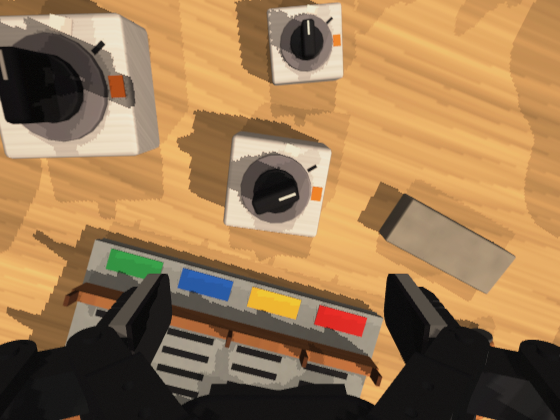

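Middle box at (277,185) has orange square at (317,194) and black low line at (312,168); its knob's white pointer runs (278,200)–(297,193), near dry. Computing the bar's direction with a close crop.

Run:
```python
from h import *
d=np.load("pics/w1.npy",allow_pickle=True).item()
c=np.array([.4027,-.2209]);yaw=np.radians(12.04)
print("axis px",proj(d,[[*c,.094],[*c,.05]]))
def q_of(p): 
    v=R.from_euler("z",-yaw).apply([*(p[:2]),0]); return np.arctan2(v[1],-v[0])
print("orange q",q_of(ray(d,317,194,.05)[:2]-c),"black",q_of(ray(d,312,168,.05)[:2]-c))
i=d["pixels"][:,:,::-1]
# white line pixels
s=i[180:220,245:305].astype(int);g=s.min(2)
ys,xs=np.nonzero(g>110); 
k=(np.hypot(xs+245-276,ys+180-192)<24);print(np.c_[xs+245,ys+180][k][:60].tolist())
crop=cv2.resize(i[125:245,215:340],None,fx=4.5,fy=4.5,interpolation=cv2.INTER_CUBIC)
for q in (.25,.9,1.55):
    p=proj(d,[[*(c+ .038*R.from_euler("z",yaw).apply([-np.cos(q),np.sin(q),0])[:2]),.05]])[0];cv2.circle(crop,tuple(int(t) for t in (p-[215,125])*4.5),5,(255,0,255),1)
cv2.imwrite("pics/w1c.png",crop)
```

```text
axis px [[274.97955975 200.97016653]
 [275.3627249  188.63944007]]
orange q 1.562794221838433 black 0.9091647883805605
[[292, 193], [293, 193], [294, 193], [295, 193], [289, 194], [290, 194], [291, 194], [292, 194], [293, 194], [294, 194], [295, 194], [287, 195], [288, 195], [289, 195], [290, 195], [291, 195], [292, 195], [293, 195], [294, 195], [295, 195], [284, 196], [285, 196], [286, 196], [287, 196], [288, 196], [289, 196], [290, 196], [291, 196], [292, 196], [281, 197], [282, 197], [283, 197], [284, 197], [285, 197], [286, 197], [287, 197], [288, 197], [289, 197], [290, 197], [279, 198], [280, 198], [281, 198], [282, 198], [283, 198], [284, 198], [285, 198], [286, 198], [287, 198], [279, 199], [280, 199], [281, 199], [282, 199], [283, 199], [284, 199], [279, 200], [280, 200], [281, 200], [282, 200]]
```

View pics/w1c.png

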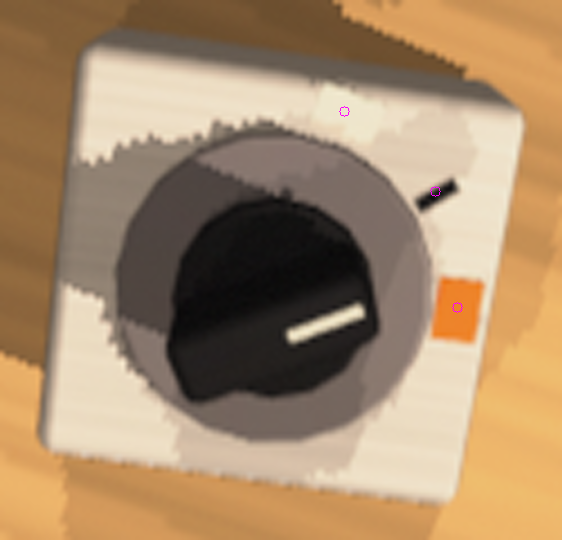

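Request:
{"op": "servo_tool", "data": {
  "steps": "0 0 1 0 0 0.5 1;0 0 1 0 0 0.5 1;0 0 1 0 0 0.5 1;0 0 1 0 0 0.5 1;0 0 1 0 0 0.5 1"
}}

```text
time: 7.4
eef_pos: [0.4003, -0.2166, 0.181]
eef_rot: [180.0, -0.0, 169.9]
force: [-0.7, 0.1, 0.1]
opening: 1.002
finger_force: 0.0
```

Request:
{"op": "servo_tool", "data": {
  "steps": "0 0 1 0 0 0.5 1;0 0 1 0 0 0.5 1;0 0 1 0 0 0 1;0 0 1 0 0 0 1;0 0 1 0 0 0 1"
}}

```text
time: 7.9
eef_pos: [0.4003, -0.2166, 0.1612]
eef_rot: [180.0, -0.0, 139.9]
force: [-0.6, -0.0, -0.6]
opening: 0.999
finger_force: 0.0
```

Request:
{"op": "servo_tool", "data": {
  "steps": "0 0 1 0 0 0 1;0 0 0.45 0 0 0 1;0 0 0 0 0 0 1"
}}

```text
time: 8.2
eef_pos: [0.4003, -0.2168, 0.1614]
eef_rot: [180.0, -0.0, 131.4]
force: [-1.3, 0.6, -0.7]
opening: 1.001
finger_force: 0.0
```

Run:
```python
from h import *
d=np.load("pics/w1.npy",allow_pickle=True).item()
c=np.array([.4027,-.2209]);yaw=np.radians(12.04)
a=ray(d,279.5,199.7,.094);b=ray(d,295,193.7,.094)
for v in (b-a, b[:2]-c):
    w=R.from_euler("z",-yaw).apply([v[0],v[1],0]);print(np.arctan2(w[1],-w[0]))
toolmove([.4027,-.2209,.068])
```

```text
1.05121120775344
1.0728438844152668
pos [ 0.4003 -0.2168  0.1614] rot [180.   -0.  131.4] shift(units) [-0.23 -0.05  4.67]
```

Request:
{"op": "servo_tool", "data": {
  "steps": "0 0 0 -0.05 -0.01 0.93 1;0 0 0 -0.05 -0.01 0.93 1;0 0 0 -0.05 -0.01 0.93 1;0 0 0 -0.05 -0.01 0.93 1;0 0 0 -0.03 -0.01 0.93 1"
}}

```text
time: 8.7
eef_pos: [0.4028, -0.2214, 0.0678]
eef_rot: [180.0, 0.0, 131.5]
force: [1.1, -0.2, -1.3]
opening: 0.997
finger_force: 0.0
```

Request:
{"op": "servo_tool", "data": {
  "steps": "0 0 0 0 0 0 0;0 0 0 0 0 0 0;0 0 0 0 0 0 0;0 0 0 0 0 0 0;0 0 0 0 0 0 0"
}}

```text
time: 9.2
eef_pos: [0.4029, -0.2224, 0.0692]
eef_rot: [180.0, 0.1, 131.4]
force: [-4.8, -1.8, 24.0]
opening: 0.152
finger_force: 61.4
```

Request:
{"op": "servo_tool", "data": {
  "steps": "0 0 0 0 0 0 0;0 0 0 0 0 0 0;0 0 0 0 0 0 0"
}}

```text
time: 9.5
eef_pos: [0.4029, -0.2224, 0.0693]
eef_rot: [180.0, 0.1, 131.4]
force: [-0.4, -0.5, 6.0]
opening: 0.154
finger_force: 58.5
```

Request:
{"op": "servo_tool", "data": {
  "steps": "0 0 -0.8 0 0 0 0;0 0 -0.8 0 0 0 0;0 0 -0.8 0 0 0 0;0 0 -0.8 0 0 0 0;0 0 -0.8 0 0 0 0"
}}

```text
time: 10.0
eef_pos: [0.403, -0.2222, 0.0693]
eef_rot: [-180.0, 0.1, 155.5]
force: [0.1, 1.5, 6.9]
opening: 0.151
finger_force: 58.6
```

Request:
{"op": "servo_tool", "data": {
  "steps": "0 0 -0.8 0 0 0 0;0 0 -0.8 0 0 0 0;0 0 -0.8 0 0 0 0;0 0 -0.8 0 0 0 0;0 0 -0.5 0 0 0 0"
}}

```text
time: 10.5
eef_pos: [0.403, -0.2219, 0.0693]
eef_rot: [-180.0, 0.1, 177.7]
force: [0.7, 3.2, 6.3]
opening: 0.15
finger_force: 58.7
```

Request:
{"op": "servo_tool", "data": {
  "steps": "0 0 0 0 0 0 0;0 0 0 0 0 0 1;0 0 0 0 0 0 1;0 0 0 0 0 0 1;0 0 0 0 0 0 1"
}}

```text
time: 11.0
eef_pos: [0.4024, -0.222, 0.0683]
eef_rot: [-180.0, -0.0, 177.6]
force: [0.0, 0.3, -0.4]
opening: 0.824
finger_force: 0.0
```

Request:
{"op": "servo_tool", "data": {
  "steps": "0 0 0 0 0 0 1;0 0 0 0 0 0 1;0 0 0 0 0 0 1"
}}

```text
time: 11.3
eef_pos: [0.4024, -0.2219, 0.0683]
eef_rot: [-180.0, -0.0, 177.6]
force: [-0.2, 0.9, 0.7]
opening: 1.002
finger_force: 0.0
```

Request:
{"op": "servo_tool", "data": {
  "steps": "0 0 0 0 0 -1 1;0 0 0 0 0 -1 1;0 0 0 0 0 -1 1;0 0 0 0 0 -1 1;0 0 0 -1 0 -1 1"
}}

```text
time: 11.8
eef_pos: [0.4202, -0.2218, 0.1687]
eef_rot: [179.9, -0.2, 177.5]
force: [-0.1, -0.6, 0.7]
opening: 0.997
finger_force: 0.0
```

Request:
{"op": "servo_tool", "data": {
  "steps": "0 0 0 -1 0 -1 1;0 0 0 -1 0 -1 1;0 0 0 -1 0 -1 1;0 0 0 -1 0 -1 1;0 0 0 -1 0 -0.5 1"
}}

```text
time: 12.3
eef_pos: [0.5238, -0.2273, 0.2602]
eef_rot: [-179.9, 0.1, 177.6]
force: [-0.2, -0.9, 0.8]
opening: 0.999
finger_force: 0.0
```

Request:
{"op": "servo_tool", "data": {
  "steps": "0 0 0 -1 0 0 1;0 0 0 0 0 0 1"
}}

```text
time: 12.5
eef_pos: [0.5447, -0.2282, 0.2586]
eef_rot: [-180.0, 0.1, 177.6]
force: [-0.7, 0.2, -0.0]
opening: 0.999
finger_force: 0.0
```

Run:
```python
from h import *
d=cams.snapshot("wrist");i=d["pixels"][:,:,::-1];cv2.imwrite("pics/w2.png",i);np.save("pics/w2.npy",d,allow_pickle=True)
print(status.state()["eef_pos"])
```

```text
[ 0.54278637 -0.22775912  0.25794755]
```

View pics/w2.png

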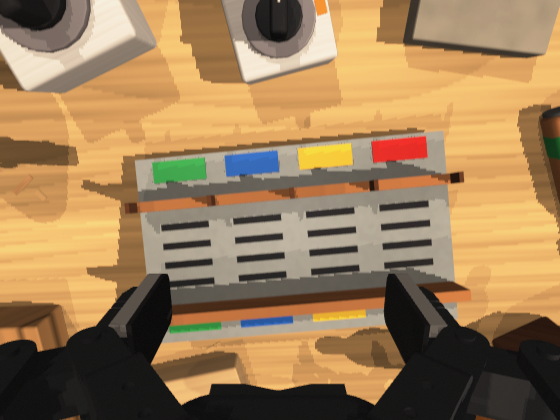

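Knob now points to the robot side (white mark): off. Rack fins show at (131,208) … (457,177); tiles from left to right are green, blue, yellow, red.

```bash
cat >> h.py <<'E'
RK=None
def bay(i,rk):  # i: 0 red,1 yellow,2 blue,3 green ; rk=(x,y,yaw) of rack middle between bays
    x,y,yaw=rk
    B=R.from_euler("z",yaw)*R.from_euler("y",-.26)
    return np.array([x,y,.085])+B.apply([0,(1.5-i)*.076,0]),B
E
python3 - <<'E'
from h import *
d=np.load("pics/w2.npy",allow_pickle=True).item()
px=[(131,208),(212,200),(292,193),(373,185),(457,177)]
P=np.array([ray(d,u,v,.076) for u,v in px]);print(np.round(P,4),np.linalg.norm(P[4]-P[0]))
# pose fit: fins + tiles near corners (tiles on deck z=-43) unknown x ; use y from all
from scipy.optimize import least_squares
tiles={3:(180,169),2:(252,163),1:(325,155),0:(399,149)}
def res(p):
    B=R.from_euler("z",p[2])*R.from_euler("y",-.26);o=np.array([p[0],p[1],.085]);out=[]
    for k,u in enumerate(px): out+=list(proj(d,o+B.apply([-.035,(k-2)*.076,0]))[0]-u)
    for k,u in tiles.items(): out+=list(proj(d,o+B.apply([p[3],(1.5-k)*.076,-.043]))[0]-u)
    return out
o=least_squares(res,[.59,-.22,0.05,-.07]);print(o.x,np.round(o.fun,1),o.cost)
for k in range(4): print(k,np.round(bay(k,o.x[:3])[0],4))
B=R.from_euler("z",o.x[2])*R.from_euler("y",-.26);O=np.array([o.x[0],o.x[1],.085])
print("high rail top ends",proj(d,O+B.apply([[.075,-.16,-.005],[.075,.16,-.005]])))
toolmove([.52,.0729,.2579])
E
```

```text
[[ 0.5599 -0.3646  0.076 ]
 [ 0.5553 -0.2887  0.076 ]
 [ 0.5517 -0.2147  0.076 ]
 [ 0.5472 -0.1407  0.076 ]
 [ 0.5428 -0.065   0.076 ]] 0.3001584115920696
[ 0.58532706 -0.21278346  0.05501557 -0.0709208 ] [-1.9  0.1 -1.9  0.5  0.1 -0.1  2.1  0.1  2.3  0.3 -0.7  0.5 -0.3 -0.4
  0.   0.5  0.2 -0.6] 9.615226582428514
0 [ 0.5791 -0.099   0.085 ]
1 [ 0.5832 -0.1748  0.085 ]
2 [ 0.5874 -0.2507  0.085 ]
3 [ 0.5916 -0.3266  0.085 ]
high rail top ends [[135.12077611 323.68197532]
 [474.60563216 295.13911834]]
pos [ 0.5428 -0.2278  0.2579] rot [180.   -0.  177.6] shift(units) [ 1.76 14.97  0.  ]
```

Request:
{"op": "servo_tool", "data": {
  "steps": "0 0 0 0.02 1 0 1;0 0 0 0.02 1 0 1;0 0 0 0.02 1 0 1;0 0 0 0.02 1 0 1;0 0 0 0.02 1 0 1"
}}

```text
time: 13.05
eef_pos: [0.5428, -0.127, 0.2577]
eef_rot: [180.0, -0.1, 177.5]
force: [0.1, 0.6, -0.1]
opening: 0.999
finger_force: 0.0
```

Request:
{"op": "servo_tool", "data": {
  "steps": "0 0 0 0.02 1 0 1;0 0 0 0.02 1 0 1;0 0 0 0.02 1 0 1;0 0 0 0.02 1 0 1;0 0 0 0.02 1 0 1"
}}

```text
time: 13.55
eef_pos: [0.5451, -0.0273, 0.2577]
eef_rot: [-180.0, -0.1, 177.5]
force: [0.0, -1.3, -0.1]
opening: 1.0
finger_force: 0.0
```

Request:
{"op": "servo_tool", "data": {
  "steps": "0 0 0 0.02 1 0 1;0 0 0 0.02 1 0 1;0 0 0 0.02 1 0 1;0 0 0 0.02 1 0 1;0 0 0 0.02 1 0 1"
}}

```text
time: 14.05
eef_pos: [0.5474, 0.0724, 0.2577]
eef_rot: [-180.0, -0.1, 177.6]
force: [0.3, -0.2, 0.5]
opening: 0.998
finger_force: 0.0
```

Request:
{"op": "servo_tool", "data": {
  "steps": "0 0 -1 0 0 0 1;0 0 -1 0 0 0 1;0 0 -1 0 0 0 1;0 0 -1 0 0 0 1;0 0 0 0 0 0 1"
}}

```text
time: 14.55
eef_pos: [0.5476, 0.0717, 0.2577]
eef_rot: [180.0, -0.1, -158.4]
force: [-0.1, 0.0, 0.1]
opening: 1.003
finger_force: 0.0
```

```bash
cat >> h.py <<'E'
GO=dict(green=(.5449,.0823,.387),yellow=(.4572,.2798,.315),blue=(.4447,.3769,.325))
def look(c,x0=None,name="wrist"):
    d=cams.snapshot(name);i=d["pixels"][:,:,::-1];cv2.imwrite(f"pics/{name}_{c}.png",i)
    x0=x0 or GO[c]
    for o in outline_of(name,"chisel_"+c)[:2]:
        f=fit([(d,o["pixels"].astype(bool))],CH,x0,.013);print(c,round(o["p"],2),o["bbox"],"fit x,y,yaw,iou",f)
        if f[3]>.6:
            t=np.radians(f[2]);toolmove([f[0]+.03*np.cos(t),f[1]+.03*np.sin(t),.0])
E
python3 - <<'E'
from h import *
look("green")
E
```

```text
green 0.82 [271.6, 119.5, 300.2, 297.4] fit x,y,yaw,iou [ 0.544   0.0815 22.2483  0.9316]
pos [0.5481 0.0718 0.258 ] rot [ 1.800e+02 -1.000e-01 -1.586e+02] shift(units) [-1.5   0.55 12.9 ]
```

Request:
{"op": "servo_tool", "data": {
  "steps": "0 0 -0.14 -0.5 0.18 1 1;0 0 0 -0.5 0.18 1 1;0 0 0 -0.45 0.18 1 1;0 0 0 0 0 1 1;0 0 0 0 0 1 1"
}}

```text
time: 15.15
eef_pos: [0.5717, 0.093, 0.1574]
eef_rot: [-180.0, -0.0, -157.7]
force: [-0.3, 0.1, 0.3]
opening: 1.0
finger_force: 0.0
```

Request:
{"op": "servo_tool", "data": {
  "steps": "0 0 0 0 0 1 1;0 0 0 0 0 1 1;0 0 0 0 0 1 1;0 0 0 0 0 1 1;0 0 0 0 0 1 1"
}}

```text
time: 15.65
eef_pos: [0.5716, 0.0928, 0.0575]
eef_rot: [-180.0, -0.0, -157.7]
force: [0.4, -0.2, -0.2]
opening: 1.002
finger_force: 0.0
```

Run:
```python
from h import *
look("green")
```

```text
green 0.92 [245.3, 71.5, 303.6, 389.5] fit x,y,yaw,iou [ 0.5425  0.0813 22.2651  0.8721]
pos [0.5693 0.0927 0.0558] rot [ 179.9   -0.3 -157.7] shift(units) [-0.06 -0.02  2.79]
```

Request:
{"op": "servo_tool", "data": {
  "steps": "0 0 0 0 0 0.9 1;0 0 0 0 0 0.9 1;0 0 0 0 0 0.9 1;0 0 0 0 0 0 0;0 0 0 0 0 0 0"
}}

```text
time: 16.25
eef_pos: [0.5721, 0.0929, 0.005]
eef_rot: [-180.0, -0.0, -157.6]
force: [0.8, -0.4, 0.2]
opening: 0.689
finger_force: 0.0
```

Request:
{"op": "servo_tool", "data": {
  "steps": "0 0 0 0 0 0 0;0 0 0 0 0 0 0;0 0 0 0 0 0 0;0 0 0 0 0 0 0;0 0 0 0 0 0 0"
}}

```text
time: 16.75
eef_pos: [0.5731, 0.0931, 0.0057]
eef_rot: [-179.9, 0.1, -157.6]
force: [-0.1, 0.2, 6.5]
opening: 0.291
finger_force: 60.7
```

Request:
{"op": "servo_tool", "data": {
  "steps": "0 0 0 0 0 -0.5 0;0 0 0 0 0 -1 0;0 0 0 0 0 -1 0;0 0 0 0 0 -1 0;0 0 0 0 0 -1 0"
}}

```text
time: 17.25
eef_pos: [0.5717, 0.093, 0.0958]
eef_rot: [-180.0, -0.0, -157.6]
force: [0.2, 0.1, -1.8]
opening: 0.291
finger_force: 59.7
```

Request:
{"op": "servo_tool", "data": {
  "steps": "0 0 0 0 0 -1 0;0 0 0 0 0 -1 0;0 0 0 0 0 -1 0;0 0 0 0 0 -1 0;0 0 0 0 0 0 0"
}}

```text
time: 17.75
eef_pos: [0.5738, 0.0932, 0.1776]
eef_rot: [-179.9, 0.3, -157.6]
force: [1.1, -1.0, -1.2]
opening: 0.297
finger_force: 59.7
```

```bash
cat >> h.py <<'E'
RK=(.5853,-.2128,.055)
def place(i,gx=.03,gz=-.0085,up=.06,pos=None):
    o,B=bay(i,RK);t=o+B.apply([gx,0,gz+up])
    T=(B*R.from_euler("x",180,degrees=True)*R.from_euler("z",180,degrees=True))
    s=status.state();C=R.from_euler("xyz",s["eef_rot"],degrees=True)
    print("target",np.round(t,4),"rpy",np.round(T.as_euler("xyz",degrees=True),1),"turn units",np.round((C.inv()*T).as_rotvec(degrees=True)/6,2))
    p=s["eef_pos"];print("pos",p,"rot",np.round(s["eef_rot"],1),"shift now-axes",np.round(C.inv().apply(t-p)/.02,2),"target-axes",np.round(T.inv().apply(t-p)/.02,2))
E
python3 -c "
from h import *
place(3)"
```

```text
target [ 0.6073 -0.3258  0.1425] rpy [-180.    14.9 -176.8] turn units [ 0.41 -2.41  3.19]
pos [0.57377546 0.0931656  0.17763599] rot [-179.9    0.3 -157.6] shift now-axes [  6.44 -20.     1.76] target-axes [ -0.05 -21.01   1.83]
```

Request:
{"op": "servo_tool", "data": {
  "steps": "0 0 0.8 0 0 -0.3 0;0 0 0.8 0 0 -0.3 0;0 0 0.8 0 0 0 0;0 0 0.8 0 0 0 0;0 0 0 0 0 0 0"
}}

```text
time: 18.25
eef_pos: [0.5711, 0.093, 0.1855]
eef_rot: [-180.0, -0.1, -176.8]
force: [0.4, -0.0, -1.1]
opening: 0.291
finger_force: 59.6
```

```bash
python3 -c "
from h import *
place(3)"
```

```text
target [ 0.6073 -0.3258  0.1425] rpy [-180.    14.9 -176.8] turn units [-0.  -2.5  0. ]
pos [0.57111537 0.09299282 0.18546417] rot [-1.800e+02 -1.000e-01 -1.768e+02] shift now-axes [ -0.65 -21.01   2.15] target-axes [ -0.08 -21.01   2.25]
```

Request:
{"op": "servo_tool", "data": {
  "steps": "0 0 0 -0.03 -1 0 0;0 0 0 -0.03 -1 0 0;0 0 0 -0.03 -1 0 0;0 0 0 -0.03 -1 0 0;0 0 0 -0.03 -1 0 0"
}}

```text
time: 18.75
eef_pos: [0.58, -0.0074, 0.1856]
eef_rot: [180.0, -0.1, -176.6]
force: [0.8, 0.1, -1.7]
opening: 0.289
finger_force: 59.7
```

Request:
{"op": "servo_tool", "data": {
  "steps": "0 0 0 -0.03 -1 0 0;0 0 0 -0.03 -1 0 0;0 0 0 -0.03 -1 0 0;0 0 0 -0.03 -1 0 0;0 0 0 -0.03 -1 0 0"
}}

```text
time: 19.25
eef_pos: [0.5886, -0.107, 0.1856]
eef_rot: [180.0, -0.1, -176.6]
force: [-0.1, 0.7, -1.0]
opening: 0.291
finger_force: 59.6
```

Request:
{"op": "servo_tool", "data": {
  "steps": "0 0 0 -0.03 -1 0 0;0 0 0 -0.03 -1 0 0;0 0 0 -0.03 -1 0 0;0 0 0 -0.03 -1 0 0;0 0 0 -0.03 -1 0 0"
}}

```text
time: 19.75
eef_pos: [0.5976, -0.2073, 0.1861]
eef_rot: [180.0, -0.0, -176.7]
force: [-0.1, 0.0, -1.0]
opening: 0.29
finger_force: 59.6
```

Request:
{"op": "servo_tool", "data": {
  "steps": "0 0 0 -0.03 -1 0 0;0 0 0 -0.03 -1 0 0;0 0 0 -0.03 -1 0 0;0 0 0 -0.03 -1 0 0;0 0 0 -0.03 -1 0 0"
}}

```text
time: 20.25
eef_pos: [0.6064, -0.3074, 0.1863]
eef_rot: [-180.0, 0.0, -176.8]
force: [1.1, -0.5, -0.6]
opening: 0.292
finger_force: 59.7
```

Request:
{"op": "servo_tool", "data": {
  "steps": "0 0 0 0 -1 0 0;0 -0.9 0 0 0 0 0;0 -0.9 0 0 0 0 0;0 -0.7 0 0 0 0 0;0 0 0 0 0 0 0"
}}

```text
time: 20.75
eef_pos: [0.6049, -0.3262, 0.1857]
eef_rot: [179.9, 14.9, -176.9]
force: [0.0, 1.0, -1.1]
opening: 0.291
finger_force: 59.7
```

```bash
python3 -c "
from h import *
place(3)
d=cams.snapshot('wrist');cv2.imwrite('pics/w3.png',d['pixels'][:,:,::-1])"
```

```text
target [ 0.6073 -0.3258  0.1425] rpy [-180.    14.9 -176.8] turn units [ 0.01  0.   -0.01]
pos [ 0.60494456 -0.32615801  0.18568528] rot [ 179.9   14.9 -176.9] shift now-axes [0.44 0.01 2.12] target-axes [0.44 0.01 2.12]
```

View pics/w3.png

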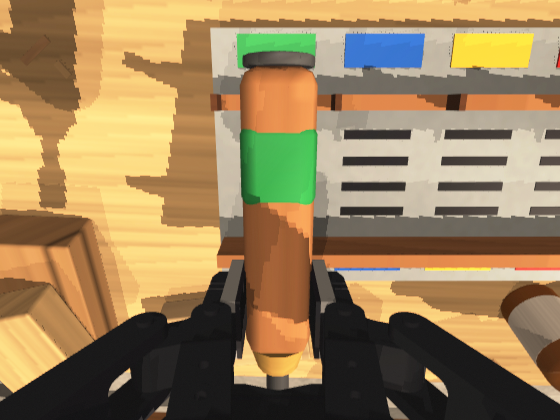

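The held chisel is centred over the green tile at (277,45), handle end at (280,60). Now I lower it.

Request:
{"op": "servo_tool", "data": {
  "steps": "0 0 0 0.2 0 1 0;0 0 0 0.2 0 1 0;0 0 0 0.04 0 1 0;0 0 0 0 0 1 0;0 0 0 0 0 0.7 0"
}}

```text
time: 21.3
eef_pos: [0.6243, -0.3248, 0.092]
eef_rot: [180.0, 14.9, -176.7]
force: [0.3, 0.6, -0.9]
opening: 0.285
finger_force: 59.7
```

Request:
{"op": "servo_tool", "data": {
  "steps": "0 0 0 0 0 0.2 0;0 0 0 0 0 0.15 0;0 0 0 0 0 0 0"
}}

```text
time: 21.6
eef_pos: [0.6255, -0.3249, 0.0871]
eef_rot: [-180.0, 15.0, -176.8]
force: [0.1, 0.3, -0.6]
opening: 0.295
finger_force: 59.8
```

```bash
python3 -c "
from h import *
place(3,up=0)"
```

```text
target [ 0.6227 -0.3249  0.0845] rpy [-180.    14.9 -176.8] turn units [-0.    0.02  0.01]
pos [ 0.62554287 -0.32494791  0.08708847] rot [-180.    15.  -176.8] shift now-axes [0.17 0.01 0.09] target-axes [0.17 0.01 0.09]
```

Request:
{"op": "servo_tool", "data": {
  "steps": "0 0 0 0.15 0 0.1 0;0 0 0 0 0 0 0"
}}

```text
time: 21.8
eef_pos: [0.6243, -0.3258, 0.0861]
eef_rot: [-179.8, 15.2, -176.8]
force: [0.5, 0.9, 4.1]
opening: 0.292
finger_force: 60.4
```

Request:
{"op": "servo_tool", "data": {
  "steps": "0 0 0 0 0 0.08 0;0 0 0 0 0 0 0"
}}

```text
time: 22.0
eef_pos: [0.6244, -0.3258, 0.086]
eef_rot: [-179.8, 15.2, -176.8]
force: [-5.0, 3.2, 16.0]
opening: 0.29
finger_force: 62.1
```

Seated on the rails (contact force). Release part-way and back off square to the slope.

Request:
{"op": "servo_tool", "data": {
  "steps": "0 0 0 0 0 -0.05 0.5;0 0 0 0 0 0 0.5;0 0 0 0 0 0 0.5;0 0 0 0 0 0 0.5;0 0 0 0 0 -0.5 0.5"
}}

```text
time: 22.5
eef_pos: [0.6193, -0.3242, 0.0915]
eef_rot: [179.9, 14.9, -176.8]
force: [-0.0, -0.0, 1.0]
opening: 0.502
finger_force: 0.0
```

Request:
{"op": "servo_tool", "data": {
  "steps": "0 0 0 0 0 -1 0.5;0 0 0 0 0 -1 0.5;0 0 0 0 0 -1 0.5;0 0 0 0 0 -1 0.5;0 0 0 0 0 -1 0.6"
}}

```text
time: 23.0
eef_pos: [0.5939, -0.3264, 0.1907]
eef_rot: [-180.0, 15.0, -176.8]
force: [0.1, 0.2, -0.2]
opening: 0.598
finger_force: 0.0
```

```bash
cat >> h.py <<'E'
def onrack(c,i):
    d=cams.snapshot("wrist");cv2.imwrite(f"pics/r_{c}.png",d["pixels"][:,:,::-1]);chk(d,"wrist",c,i)
def chk(d,cam,c,i):
    o0,B=bay(i,RK)
    for o in outline_of(cam,"chisel_"+c)[:2]:
        m=o["pixels"].astype(bool)
        def rend(p):
            im=np.zeros((420,560),np.uint8)
            for q in CH:
                w=proj(d,o0+B.apply(R.from_euler("z",p[2]*10).apply(q)+[p[0],p[1],0]));cv2.fillConvexPoly(im,cv2.convexHull((w*16).astype(np.int32)),1,shift=4)
            return im>0
        f=lambda p:1-(rend(p)&m).sum()/max(1,(rend(p)|m).sum())
        x=np.zeros(3)
        for s in(.01,.003): r_=minimize(f,x,method="Nelder-Mead",options=dict(initial_simplex=np.vstack([x]+[x+s*e for e in np.eye(3)])));x=r_.x
        print(c,round(o["p"],2),o["bbox"],"bay x,y",np.round(x[:2],4),"yaw rad",round(x[2]*10,3),"iou",round(1-r_.fun,3))
E
python3 -c "
from h import *
onrack('green',3);t=cams.snapshot('top');chk(t,'top','green',3)
for c in('yellow','blue'):
  for o in outline_of('top','chisel_'+c)[:1]: print(c,o['bbox'],fit([(t,o['pixels'].astype(bool))],CH,GO[c],.013))
toolmove([.48,.29,.26])"
```

```text
green 0.6 [252.1, 83.1, 300.3, 353.6] bay x,y [ 0.0011 -0.0004] yaw rad -0.003 iou 0.912
green 0.38 [440.1, 49.1, 526.4, 275.7] bay x,y [0. 0.] yaw rad 0.0 iou 0.0
green 0.83 [388.6, 138.4, 400.2, 214.4] bay x,y [-0.001  -0.0008] yaw rad -0.022 iou 0.671
yellow [169.5, 199.4, 193.3, 264.6] [ 0.4577  0.2782 18.6719  0.7978]
blue [136.4, 206.1, 159.4, 270.3] [ 0.4448  0.3769 18.6655  0.7316]
pos [ 0.5939 -0.3259  0.1884] rot [ 179.9   14.9 -176.8] shift(units) [ 2.91 31.07 -4.45]
```

Request:
{"op": "servo_tool", "data": {
  "steps": "0 0.83 0 0 0.5 -0.5 1;0 0.83 0 0 0.5 -0.5 1;0 0.82 0 0 0 0 1;0 0 0 0.12 1 -0.11 1;0 0 0 0.12 1 -0.11 1"
}}

```text
time: 23.8
eef_pos: [0.5816, -0.2654, 0.2116]
eef_rot: [179.9, 0.0, -176.8]
force: [0.2, 1.0, 0.3]
opening: 0.998
finger_force: 0.0
```

Request:
{"op": "servo_tool", "data": {
  "steps": "0 0 0 0.12 1 -0.11 1;0 0 0 0.12 1 -0.11 1;0 0 0 0.12 1 -0.11 1;0 0 0 0.12 1 -0.11 1;0 0 0 0.12 1 -0.11 1"
}}

```text
time: 24.3
eef_pos: [0.5638, -0.1661, 0.2248]
eef_rot: [-180.0, 0.2, -176.8]
force: [0.9, 0.4, 0.5]
opening: 1.002
finger_force: 0.0
```

Request:
{"op": "servo_tool", "data": {
  "steps": "0 0 0 0.12 1 -0.11 1;0 0 0 0.12 1 -0.11 1;0 0 0 0.12 1 -0.11 1;0 0 0 0.12 1 -0.11 1;0 0 0 0.12 1 -0.11 1"
}}

```text
time: 24.8
eef_pos: [0.5463, -0.067, 0.2356]
eef_rot: [-180.0, 0.1, -176.8]
force: [0.2, 0.1, -0.0]
opening: 0.998
finger_force: 0.0
```

Request:
{"op": "servo_tool", "data": {
  "steps": "0 0 0 0.12 1 -0.11 1;0 0 0 0.12 1 -0.11 1;0 0 0 0.12 1 -0.11 1;0 0 0 0.12 1 -0.11 1;0 0 0 0.12 1 -0.11 1"
}}

```text
time: 25.3
eef_pos: [0.5285, 0.0321, 0.2465]
eef_rot: [-180.0, 0.1, -176.8]
force: [-0.1, -0.7, -0.2]
opening: 1.0
finger_force: 0.0
```

Request:
{"op": "servo_tool", "data": {
  "steps": "0 0 0 0.12 1 -0.11 1;0 0 0 0.12 1 -0.11 1;0 0 0 0.12 1 -0.11 1;0 0 0 0.12 1 -0.11 1;0 0 0 0.12 1 -0.11 1"
}}

```text
time: 25.8
eef_pos: [0.5108, 0.1312, 0.2575]
eef_rot: [-180.0, 0.1, -176.8]
force: [0.9, 0.2, -0.0]
opening: 0.997
finger_force: 0.0
```

Request:
{"op": "servo_tool", "data": {
  "steps": "0 0 0 0.12 1 -0.11 1;0 0 0 0.12 1 -0.11 1;0 0 0 0.12 1 -0.11 1;0 0 0 0.12 1 -0.11 1;0 0 0 0.12 1 -0.11 1"
}}

```text
time: 26.3
eef_pos: [0.4931, 0.2303, 0.2684]
eef_rot: [180.0, 0.1, -176.8]
force: [0.5, -0.2, -0.2]
opening: 0.999
finger_force: 0.0
```

Request:
{"op": "servo_tool", "data": {
  "steps": "0 0 0 0.12 1 0 1;0 0 0 0.12 1 0 1;0 0 -1 0.1 1 0 1;0 0 -1 0 0 0 1;0 0 -0.52 0 0 0 1"
}}

```text
time: 26.8
eef_pos: [0.4828, 0.2897, 0.2682]
eef_rot: [-180.0, 0.1, -161.4]
force: [0.5, 0.6, 0.3]
opening: 0.997
finger_force: 0.0
```

```bash
python3 -c "
from h import *
look('yellow')"
```

```text
yellow 0.65 [265.5, 91.0, 290.6, 270.6] fit x,y,yaw,iou [ 0.4573  0.281  17.8677  0.9073]
pos [0.483  0.2891 0.2682] rot [-1.800e+02  1.000e-01 -1.616e+02] shift(units) [-0.12  0.02 13.41]
```

Request:
{"op": "servo_tool", "data": {
  "steps": "0 0 0.08 -0.12 0.02 1 1;0 0 0 0 0 1 1;0 0 0 0 0 1 1;0 0 0 0 0 1 1;0 0 0 0 0 1 1"
}}

```text
time: 27.4
eef_pos: [0.4858, 0.2897, 0.1676]
eef_rot: [-180.0, 0.1, -162.3]
force: [0.4, 0.5, -0.5]
opening: 0.996
finger_force: 0.0
```

Request:
{"op": "servo_tool", "data": {
  "steps": "0 0 0 0 0 1 1;0 0 0 0 0 1 1;0 0 0 0 0 1 1;0 0 0 0 0 1 1;0 0 0 0 0 1 1"
}}

```text
time: 27.9
eef_pos: [0.4862, 0.2898, 0.0676]
eef_rot: [-180.0, 0.1, -162.3]
force: [-0.8, 0.1, 0.6]
opening: 1.002
finger_force: 0.0
```

```bash
python3 -c "
from h import *
look('yellow')"
```

```text
yellow 0.66 [253.1, 69.3, 306.5, 389.2] fit x,y,yaw,iou [ 0.4553  0.2807 17.3757  0.906 ]
pos [0.4842 0.2888 0.066 ] rot [-179.9   -0.2 -162.3] shift(units) [-0.01  0.05  3.3 ]
```

Request:
{"op": "servo_tool", "data": {
  "steps": "0 0 0 0 0.05 1 1;0 0 0 0 0 1 1;0 0 0 0 0 0.9 1;0 0 0 0 0 0.27 0.8;0 0 0 0 0 0 0"
}}

```text
time: 28.5
eef_pos: [0.486, 0.2905, 0.0049]
eef_rot: [-180.0, 0.1, -162.2]
force: [-0.5, 0.7, 0.5]
opening: 0.69
finger_force: 0.0
```

Request:
{"op": "servo_tool", "data": {
  "steps": "0 0 0 0 0 0 0;0 0 0 0 0 0 0;0 0 0 0 0 0 0;0 0 0 0 0 0 0;0 0 0 0 0 0 0"
}}

```text
time: 29.0
eef_pos: [0.4872, 0.291, 0.0061]
eef_rot: [-180.0, 0.3, -162.2]
force: [-0.4, -0.1, 6.2]
opening: 0.289
finger_force: 60.4
```

Request:
{"op": "servo_tool", "data": {
  "steps": "0 0 0 0 0 0 0;0 0 0 0 0 -0.5 0;0 0 0 0 0 -1 0;0 0 0 0 0 -1 0;0 0 0 0 0 -1 0"
}}

```text
time: 29.5
eef_pos: [0.4858, 0.2904, 0.0761]
eef_rot: [-180.0, 0.1, -162.2]
force: [0.4, -0.1, -1.1]
opening: 0.289
finger_force: 59.5
```

Request:
{"op": "servo_tool", "data": {
  "steps": "0 0 0 0 0 -1 0;0 0 0 0 0 -1 0;0 0 0.8 0 0 -1 0;0 0 0.8 0 0 -1 0;0 0 0.85 0 0 -1 0"
}}

```text
time: 30.0
eef_pos: [0.4854, 0.2903, 0.1763]
eef_rot: [-180.0, 0.1, -177.1]
force: [0.5, -0.7, -0.9]
opening: 0.288
finger_force: 59.4
```

Request:
{"op": "servo_tool", "data": {
  "steps": "0 0 0 0 0 -0.5 0;0 0 0 0 0 0 0"
}}

```text
time: 30.2
eef_pos: [0.4866, 0.2909, 0.1866]
eef_rot: [179.9, 0.3, -176.7]
force: [0.2, 0.4, -0.9]
opening: 0.291
finger_force: 59.5
```

```bash
python3 -c "
from h import *
place(1)"
```

```text
target [ 0.5989 -0.174   0.1425] rpy [-180.    14.9 -176.8] turn units [ 0.01 -2.43  0.02]
pos [0.4866099  0.29088261 0.18659086] rot [ 179.9    0.3 -176.7] shift now-axes [ -4.27 -23.53   2.2 ] target-axes [ -3.62 -23.52   3.24]
```

Request:
{"op": "servo_tool", "data": {
  "steps": "0 0 0 -0.18 -0.98 0 0;0 0 0 -0.18 -0.98 0 0;0 0 0 -0.18 -0.98 0 0;0 0 0 -0.18 -0.98 0 0;0 0 0 -0.18 -0.98 0 0"
}}

```text
time: 30.7
eef_pos: [0.5083, 0.1926, 0.1836]
eef_rot: [-180.0, -0.0, -176.7]
force: [-0.2, 0.4, -0.8]
opening: 0.289
finger_force: 59.5
```

Request:
{"op": "servo_tool", "data": {
  "steps": "0 0 0 -0.18 -0.98 0 0;0 0 0 -0.18 -0.98 0 0;0 0 0 -0.18 -0.98 0 0;0 0 0 -0.18 -0.98 0 0;0 0 0 -0.18 -0.98 0 0"
}}

```text
time: 31.2
eef_pos: [0.5316, 0.0959, 0.1837]
eef_rot: [-180.0, -0.0, -176.7]
force: [0.1, 0.2, -0.5]
opening: 0.288
finger_force: 59.5
```

Request:
{"op": "servo_tool", "data": {
  "steps": "0 0 0 -0.18 -0.98 0 0;0 0 0 -0.18 -0.98 0 0;0 0 0 -0.18 -0.98 0 0;0 0 0 -0.18 -0.98 0 0;0 0 0 -0.18 -0.98 0 0"
}}

```text
time: 31.7
eef_pos: [0.555, -0.0008, 0.1837]
eef_rot: [180.0, -0.0, -176.7]
force: [0.2, -0.8, -1.3]
opening: 0.286
finger_force: 59.5
```

Request:
{"op": "servo_tool", "data": {
  "steps": "0 0 0 -0.18 -0.98 0 0;0 0 0 -0.18 -0.98 0 0;0 0 0 -0.18 -0.98 0 0;0 0 0 -0.18 -0.98 0 0;0 0 0 -0.18 -0.98 0 0"
}}

```text
time: 32.2
eef_pos: [0.5784, -0.0975, 0.1836]
eef_rot: [180.0, -0.0, -176.7]
force: [0.1, 0.3, -0.4]
opening: 0.289
finger_force: 59.5
```

Request:
{"op": "servo_tool", "data": {
  "steps": "0 0 0 -0.18 -0.98 0 0;0 0 0 -0.18 -0.98 0 0;0 -0.8 0 -0.18 -0.98 0 0;0 -0.83 0 -0.1 -0.98 0 0;0 -0.84 0 0 0 0 0"
}}

```text
time: 32.7
eef_pos: [0.5975, -0.1779, 0.1854]
eef_rot: [-179.8, 15.2, -176.9]
force: [0.4, 1.3, -1.2]
opening: 0.292
finger_force: 59.5
```

```bash
python3 -c "
from h import *
place(1,up=0)"
```

```text
target [ 0.6143 -0.1731  0.0845] rpy [-180.    14.9 -176.8] turn units [-0.03  0.05 -0.  ]
pos [ 0.59751171 -0.17785933  0.18540046] rot [-179.8   15.2 -176.9] shift now-axes [0.5  0.2  5.09] target-axes [0.47 0.19 5.09]
```

Request:
{"op": "servo_tool", "data": {
  "steps": "0 0 0 0.2 0.1 1 0;0 0 0 0.2 0.08 1 0;0 0 0 0.1 0 1 0;0 0 0 0 0 1 0;0 0 0 0 0 0.8 0"
}}

```text
time: 33.2
eef_pos: [0.6107, -0.1705, 0.0883]
eef_rot: [180.0, 14.9, -176.8]
force: [0.4, -0.2, -1.3]
opening: 0.294
finger_force: 59.5
```

Request:
{"op": "servo_tool", "data": {
  "steps": "0 0 0 0 0 0.2 0;0 0 0 0 0 0 0;0 0 0 0 0 0.1 0;0 0 0 0 0 0 0"
}}

```text
time: 33.6
eef_pos: [0.6119, -0.1704, 0.0853]
eef_rot: [-180.0, 14.9, -176.8]
force: [-9.6, -1.1, 14.5]
opening: 0.288
finger_force: 61.9
```

```bash
python3 -c "
from h import *
place(1,up=0)"
```

```text
target [ 0.6143 -0.1731  0.0845] rpy [-180.    14.9 -176.8] turn units [-0.    0.    0.01]
pos [ 0.61191333 -0.17039929  0.0853251 ] rot [-180.    14.9 -176.8] shift now-axes [-0.1  -0.14  0.07] target-axes [-0.1  -0.14  0.07]
```

Seated. Release and retreat.

Request:
{"op": "servo_tool", "data": {
  "steps": "0 0 0 0 0 -0.05 0.5;0 0 0 0 0 0 0.5;0 0 0 0 0 0 0.5;0 0 0 0 0 0 0.5;0 0 0 0 0 -0.5 0.5"
}}

```text
time: 34.1
eef_pos: [0.6091, -0.1698, 0.0936]
eef_rot: [179.9, 14.8, -176.9]
force: [-0.3, 0.3, 0.3]
opening: 0.501
finger_force: 0.0
```

Request:
{"op": "servo_tool", "data": {
  "steps": "0 0 0 0 0 -1 0.5;0 0 0 0 0 -1 0.5;0 0 0 0 0 -1 0.5;0 0 0 0 0 -1 0.5;0 0 0 0 0 -1 0.6"
}}

```text
time: 34.6
eef_pos: [0.5837, -0.1716, 0.1927]
eef_rot: [-180.0, 14.9, -176.8]
force: [0.4, 0.2, -0.5]
opening: 0.6
finger_force: 0.0
```

```bash
python3 -c "
from h import *
onrack('yellow',1)
t=cams.snapshot('top');chk(t,'top','yellow',1);chk(t,'top','green',3)
for c in('blue',):
  for o in outline_of('top','chisel_'+c)[:2]: print(c,o['bbox'],fit([(t,o['pixels'].astype(bool))],CH,GO[c],.013))
cv2.imwrite('pics/t2.png',cv2.resize(t['pixels'][90:340,110:480,::-1],None,fx=2.15,fy=2.15))
toolmove([.474,.386,.26])"
```

```text
yellow 0.55 [255.8, 72.9, 298.4, 348.3] bay x,y [-0.0048  0.0039] yaw rad -0.01 iou 0.927
yellow 0.74 [332.5, 145.9, 340.8, 206.8] bay x,y [-0.0012  0.0018] yaw rad -0.014 iou 0.448
green 0.95 [390.0, 143.2, 401.4, 205.4] bay x,y [0.009  0.0001] yaw rad -0.039 iou 0.671
blue [139.3, 206.1, 163.4, 271.1] [ 0.4449  0.3768 18.7532  0.8009]
blue [355.5, 159.3, 372.7, 162.1] [ 0.4447  0.3769 18.6211  0.    ]
pos [ 0.5836 -0.1713  0.1904] rot [ 180.    14.9 -176.9] shift(units) [ 2.92 28.13 -4.36]
```

View pics/t2.png

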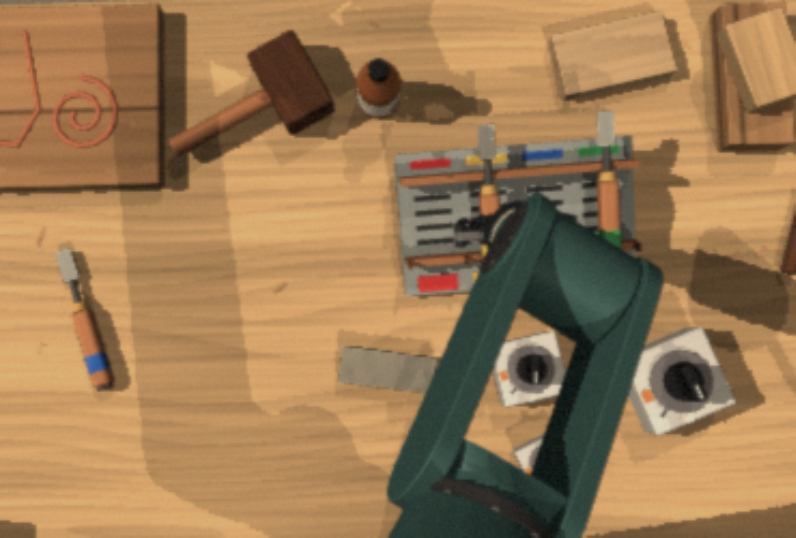

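Green (608,170) and yellow (487,180) lie on their tiles, and blue is still at (88,320). Next is blue.

Request:
{"op": "servo_tool", "data": {
  "steps": "0 0.83 0 0 0.5 -0.5 1;0 0.83 0 0 0.5 -0.5 1;0 0.82 0 0 0 0 1;0 0 0 0.12 1 -0.11 1;0 0 0 0.12 1 -0.11 1"
}}

```text
time: 35.4
eef_pos: [0.5716, -0.1111, 0.2135]
eef_rot: [179.9, -0.0, -176.9]
force: [-0.3, 0.6, 0.4]
opening: 1.003
finger_force: 0.0
```

Request:
{"op": "servo_tool", "data": {
  "steps": "0 0 0 0.12 1 -0.11 1;0 0 0 0.12 1 -0.11 1;0 0 0 0.12 1 -0.11 1;0 0 0 0.12 1 -0.11 1;0 0 0 0.12 1 -0.11 1"
}}

```text
time: 35.9
eef_pos: [0.5528, -0.0114, 0.2249]
eef_rot: [179.9, -0.0, -176.8]
force: [-0.0, 0.5, -0.8]
opening: 1.002
finger_force: 0.0
```

Request:
{"op": "servo_tool", "data": {
  "steps": "0 0 0 0.12 1 -0.11 1;0 0 0 0.12 1 -0.11 1;0 0 0 0.12 1 -0.11 1;0 0 0 0.12 1 -0.11 1;0 0 0 0.12 1 -0.11 1"
}}

```text
time: 36.4
eef_pos: [0.5352, 0.0875, 0.2359]
eef_rot: [180.0, -0.0, -176.8]
force: [0.8, -0.1, 0.3]
opening: 1.0
finger_force: 0.0
```

Request:
{"op": "servo_tool", "data": {
  "steps": "0 0 0 0.12 1 -0.11 1;0 0 0 0.12 1 -0.11 1;0 0 0 0.12 1 -0.11 1;0 0 0 0.12 1 -0.11 1;0 0 0 0.12 1 -0.11 1"
}}

```text
time: 36.9
eef_pos: [0.5176, 0.1865, 0.2468]
eef_rot: [180.0, -0.1, -176.8]
force: [0.5, -0.9, 0.5]
opening: 1.003
finger_force: 0.0
```

Request:
{"op": "servo_tool", "data": {
  "steps": "0 0 0 0.12 1 -0.11 1;0 0 0 0.12 1 -0.11 1;0 0 0 0.12 1 -0.11 1;0 0 0 0.12 1 -0.11 1;0 0 0 0.12 1 -0.11 1"
}}

```text
time: 37.4
eef_pos: [0.5001, 0.2855, 0.2577]
eef_rot: [180.0, -0.1, -176.8]
force: [0.1, 0.4, 0.1]
opening: 1.001
finger_force: 0.0
```

Request:
{"op": "servo_tool", "data": {
  "steps": "0 0 0 0.12 1 -0.11 1;0 0 0 0.12 1 -0.11 1;0 0 0 0.12 1 -0.11 1;0 0 0 0.12 1 -0.11 1;0 0 0 0.12 1 -0.11 1"
}}

```text
time: 37.9
eef_pos: [0.4827, 0.3845, 0.2686]
eef_rot: [-180.0, -0.1, -176.8]
force: [-0.4, 0.1, 0.0]
opening: 1.002
finger_force: 0.0
```

Request:
{"op": "servo_tool", "data": {
  "steps": "0 0 -1 0 0.4 0 1;0 0 -1 0 0 0 1;0 0 -0.58 0 0 0 1;0 0 0 0 0 0 1"
}}

```text
time: 38.3
eef_pos: [0.4825, 0.3917, 0.2686]
eef_rot: [-180.0, -0.1, -161.3]
force: [0.4, 0.1, -0.6]
opening: 1.005
finger_force: 0.0
```

```bash
python3 -c "
from h import *
look('blue')"
```

```text
blue 0.89 [265.3, 78.9, 291.7, 262.8] fit x,y,yaw,iou [ 0.4434  0.3793 17.3602  0.9012]
pos [0.483  0.3916 0.2691] rot [-180.    -0.  -161.5] shift(units) [ 0.56  0.02 13.45]
```

Request:
{"op": "servo_tool", "data": {
  "steps": "0 0 0.08 0.5 0.02 1 1;0 0 0 0 0 1 1;0 0 0 0 0 1 1;0 0 0 0 0 1 1;0 0 0 0 0 1 1"
}}

```text
time: 38.9
eef_pos: [0.474, 0.3888, 0.169]
eef_rot: [-180.0, 0.0, -162.0]
force: [-0.0, 1.9, -1.3]
opening: 0.999
finger_force: 0.0
```

Request:
{"op": "servo_tool", "data": {
  "steps": "0 0 0 0 0 1 1;0 0 0 0 0 1 1;0 0 0 0 0 1 1;0 0 0 0 0 1 1;0 0 0 0 0 1 1"
}}

```text
time: 39.4
eef_pos: [0.4742, 0.3888, 0.069]
eef_rot: [-180.0, 0.0, -162.0]
force: [0.4, -0.2, 0.8]
opening: 1.0
finger_force: 0.0
```

```bash
python3 -c "
from h import *
look('blue')"
```

```text
blue 0.73 [252.3, 69.4, 306.2, 392.0] fit x,y,yaw,iou [ 0.4419  0.379  17.4516  0.9173]
pos [0.4722 0.3875 0.0672] rot [-179.9   -0.3 -161.9] shift(units) [0.06 0.06 3.36]
```

Request:
{"op": "servo_tool", "data": {
  "steps": "0 0 0 0.05 0.03 1 1;0 0 0 0 0 1 1;0 0 0 0 0 0.95 1;0 0 0 0 0 0.3 0.8;0 0 0 0 0 0 0"
}}

```text
time: 40.0
eef_pos: [0.473, 0.389, 0.0049]
eef_rot: [-180.0, -0.0, -161.9]
force: [0.2, -0.6, -0.1]
opening: 0.691
finger_force: 0.0
```

Request:
{"op": "servo_tool", "data": {
  "steps": "0 0 0 0 0 0 0;0 0 0 0 0 0 0;0 0 0 0 0 0 0;0 0 0 0 0 0 0;0 0 0 0 0 0 0"
}}

```text
time: 40.5
eef_pos: [0.4744, 0.3899, 0.0065]
eef_rot: [180.0, 0.2, -161.9]
force: [0.2, -0.7, 6.8]
opening: 0.29
finger_force: 60.7
```

Request:
{"op": "servo_tool", "data": {
  "steps": "0 0 0 0 0 0 0;0 0 0 0 0 -0.5 0;0 0 0 0 0 -1 0;0 0 0 0 0 -1 0;0 0 0 0 0 -1 0"
}}

```text
time: 41.0
eef_pos: [0.473, 0.389, 0.0762]
eef_rot: [-180.0, 0.0, -161.9]
force: [0.5, 0.6, -2.3]
opening: 0.294
finger_force: 59.8
```

Request:
{"op": "servo_tool", "data": {
  "steps": "0 0 0 0 0 -1 0;0 0 0 0 0 -1 0;0 0 0.8 0 0 -1 0;0 0 0.8 0 0 -1 0;0 0 0.9 0 0 -1 0"
}}

```text
time: 41.5
eef_pos: [0.4727, 0.3889, 0.1764]
eef_rot: [-180.0, 0.0, -177.1]
force: [1.0, 0.3, -1.3]
opening: 0.295
finger_force: 59.7
```

Request:
{"op": "servo_tool", "data": {
  "steps": "0 0 0 0 0 -0.6 0;0 0 0 0 0 0 0"
}}

```text
time: 41.7
eef_pos: [0.4741, 0.3898, 0.1893]
eef_rot: [179.9, 0.2, -176.7]
force: [-0.4, 0.0, -1.3]
opening: 0.289
finger_force: 59.7
```

```bash
python3 -c "
from h import *
place(2)"
```

```text
target [ 0.6031 -0.2499  0.1425] rpy [-180.    14.9 -176.8] turn units [ 0.02 -2.44  0.02]
pos [0.47412798 0.3898188  0.18925754] rot [ 179.9    0.2 -176.7] shift now-axes [ -4.59 -32.31   2.3 ] target-axes [ -3.92 -32.29   3.46]
```

Request:
{"op": "servo_tool", "data": {
  "steps": "0 0 0 -0.14 -0.98 0 0;0 0 0 -0.14 -0.98 0 0;0 0 0 -0.14 -0.98 0 0;0 0 0 -0.14 -0.98 0 0;0 0 0 -0.14 -0.98 0 0"
}}

```text
time: 42.2
eef_pos: [0.4918, 0.2909, 0.1858]
eef_rot: [-179.9, -0.1, -176.7]
force: [0.6, -0.3, -0.7]
opening: 0.291
finger_force: 59.8
```

Request:
{"op": "servo_tool", "data": {
  "steps": "0 0 0 -0.14 -0.98 0 0;0 0 0 -0.14 -0.98 0 0;0 0 0 -0.14 -0.98 0 0;0 0 0 -0.14 -0.98 0 0;0 0 0 -0.14 -0.98 0 0"
}}

```text
time: 42.7
eef_pos: [0.5111, 0.194, 0.1859]
eef_rot: [-180.0, -0.1, -176.7]
force: [-0.7, -0.2, -0.6]
opening: 0.288
finger_force: 59.8
```

Request:
{"op": "servo_tool", "data": {
  "steps": "0 0 0 -0.14 -0.98 0 0;0 0 0 -0.14 -0.98 0 0;0 0 0 -0.14 -0.98 0 0;0 0 0 -0.14 -0.98 0 0;0 0 0 -0.14 -0.98 0 0"
}}

```text
time: 43.2
eef_pos: [0.5304, 0.097, 0.186]
eef_rot: [-180.0, -0.1, -176.7]
force: [1.1, 0.3, -0.8]
opening: 0.29
finger_force: 59.8
```

Request:
{"op": "servo_tool", "data": {
  "steps": "0 0 0 -0.14 -0.98 0 0;0 0 0 -0.14 -0.98 0 0;0 0 0 -0.14 -0.98 0 0;0 0 0 -0.14 -0.98 0 0;0 0 0 -0.14 -0.98 0 0"
}}

```text
time: 43.7
eef_pos: [0.5498, 0.0001, 0.186]
eef_rot: [180.0, -0.1, -176.7]
force: [0.6, 0.9, -1.2]
opening: 0.289
finger_force: 59.8
```

Request:
{"op": "servo_tool", "data": {
  "steps": "0 0 0 -0.14 -0.98 0 0;0 0 0 -0.14 -0.98 0 0;0 0 0 -0.14 -0.98 0 0;0 0 0 -0.14 -0.98 0 0;0 0 0 -0.14 -0.98 0 0"
}}

```text
time: 44.2
eef_pos: [0.5692, -0.0968, 0.1859]
eef_rot: [180.0, -0.1, -176.7]
force: [0.4, -0.2, -0.3]
opening: 0.29
finger_force: 59.8
```

Request:
{"op": "servo_tool", "data": {
  "steps": "0 0 0 -0.14 -0.98 0 0;0 0 0 -0.14 -0.98 0 0;0 0 0 -0.14 -0.98 0 0;0 0 0 -0.14 -0.98 0 0;0 0 0 -0.14 -0.98 0 0"
}}

```text
time: 44.7
eef_pos: [0.5895, -0.1948, 0.187]
eef_rot: [180.0, 0.0, -176.8]
force: [0.4, 1.0, -2.2]
opening: 0.289
finger_force: 59.8
```

Request:
{"op": "servo_tool", "data": {
  "steps": "0 0 0 -0.14 -0.98 0 0;0 -0.82 0 -0.14 -0.98 0 0;0 -0.82 0 -0.1 -0.95 0 0;0 -0.82 0 0 0 0 0;0 0 0 0 0 0 0"
}}

```text
time: 45.2
eef_pos: [0.5973, -0.2518, 0.1864]
eef_rot: [179.9, 14.7, -177.0]
force: [0.4, 1.1, -1.2]
opening: 0.292
finger_force: 59.8
```

```bash
python3 -c "
from h import *
place(2,up=0)
d=cams.snapshot('wrist');cv2.imwrite('pics/w5.png',d['pixels'][:,:,::-1])"
```

```text
target [ 0.6185 -0.249   0.0845] rpy [-180.    14.9 -176.8] turn units [ 0.01 -0.03 -0.03]
pos [ 0.59733198 -0.25182197  0.18642743] rot [ 179.9   14.7 -177. ] shift now-axes [0.26 0.08 5.2 ] target-axes [0.28 0.08 5.2 ]
```

View pics/w5.png

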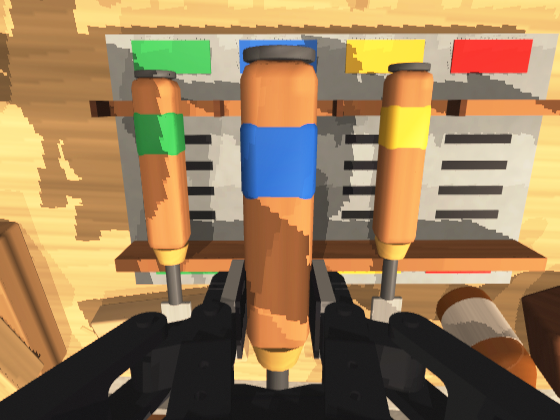

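Blue hangs centred over its tile (278,55), with green (160,165) and yellow (405,165) clear on either side.

Request:
{"op": "servo_tool", "data": {
  "steps": "0 -0.03 0 0.2 0.05 1 0;0 0 0 0.06 0 1 0;0 0 0 0 0 1 0;0 0 0 0 0 1 0;0 0 0 0 0 0.8 0"
}}

```text
time: 45.75
eef_pos: [0.621, -0.2486, 0.0923]
eef_rot: [180.0, 14.9, -176.8]
force: [-0.7, -0.0, -0.5]
opening: 0.292
finger_force: 59.8
```

Request:
{"op": "servo_tool", "data": {
  "steps": "0 0 0 0 0 0.2 0;0 0 0 0 0 0 0;0 0 0 0 0 0.15 0;0 0 0 0 0 0 0"
}}

```text
time: 46.15
eef_pos: [0.6223, -0.2493, 0.0876]
eef_rot: [-179.9, 15.1, -176.8]
force: [0.3, 1.0, -0.8]
opening: 0.294
finger_force: 59.9
```

```bash
python3 -c "
from h import *
place(2,up=0)"
```

```text
target [ 0.6185 -0.249   0.0845] rpy [-180.    14.9 -176.8] turn units [-0.01  0.03  0.  ]
pos [ 0.62226738 -0.24926268  0.0876236 ] rot [-179.9   15.1 -176.8] shift now-axes [0.22 0.02 0.1 ] target-axes [0.22 0.02 0.1 ]
```

Request:
{"op": "servo_tool", "data": {
  "steps": "0 0 0 0.2 0 0.1 0;0 0 0 0 0 0 0;0 0 0 0 0 0.07 0;0 0 0 0 0 0 0"
}}

```text
time: 46.55
eef_pos: [0.6215, -0.2503, 0.0871]
eef_rot: [-179.8, 15.4, -176.8]
force: [-4.0, 3.3, 22.9]
opening: 0.288
finger_force: 63.1
```

Request:
{"op": "servo_tool", "data": {
  "steps": "0 0 0 0 0 -0.08 0.5;0 0 0 0 0 0 0.5;0 0 0 0 0 0 0.5;0 0 0 0 0 0 0.5;0 0 0 0 0 -0.5 0.5"
}}

```text
time: 47.05
eef_pos: [0.6146, -0.2486, 0.0921]
eef_rot: [179.9, 14.9, -176.9]
force: [-0.2, 0.5, 0.1]
opening: 0.501
finger_force: 0.0
```

Request:
{"op": "servo_tool", "data": {
  "steps": "0 0 0 0 0 -1 0.5;0 0 0 0 0 -1 0.5;0 0 0 0 0 -1 0.5;0 0 0 0 0 -1 0.5;0 0 0 0 0 -1 0.6"
}}

```text
time: 47.55
eef_pos: [0.5893, -0.2506, 0.1912]
eef_rot: [-180.0, 15.0, -176.9]
force: [0.5, -0.3, 0.7]
opening: 0.598
finger_force: 0.0
```

```bash
python3 -c "
from h import *
onrack('blue',2)
d=cams.snapshot('wrist')
chk(d,'wrist','green',3);chk(d,'wrist','yellow',1)
for n in ('scene','top'):
  t=cams.snapshot(n)
  for c,k in(('yellow',1),('blue',2),('green',3)): chk(t,n,c,k)
  print(n,'red',[(o['p'],o['bbox']) for o in outline_of(n,'chisel_red')])
toolmove([.4027,-.2209,.2])"
```

```text
blue 0.74 [255.2, 80.6, 296.1, 356.0] bay x,y [ 0.0002 -0.0004] yaw rad -0.0 iou 0.931
green 0.58 [133.2, 78.1, 192.1, 284.4] bay x,y [-0.0012  0.0015] yaw rad -0.014 iou 0.722
yellow 0.8 [367.8, 71.4, 426.2, 309.0] bay x,y [-0.0039  0.0016] yaw rad 0.014 iou 0.724
yellow 0.61 [178.8, 166.5, 248.0, 211.0] bay x,y [-0.0017  0.0028] yaw rad 0.015 iou 0.82
blue 0.64 [154.8, 148.3, 225.9, 192.3] bay x,y [ 0.     -0.0025] yaw rad 0.01 iou 0.833
blue 0.53 [134.4, 135.6, 201.0, 176.1] bay x,y [0. 0.] yaw rad 0.0 iou 0.0
green 0.58 [135.4, 134.3, 199.5, 176.2] bay x,y [ 0.002  -0.0016] yaw rad 0.022 iou 0.758
green 0.22 [147.7, 145.6, 209.2, 184.8] bay x,y [-0.0074  0.0318] yaw rad 0.056 iou 0.09
scene red []
yellow 0.83 [332.1, 144.8, 343.3, 219.4] bay x,y [-0.0028  0.0007] yaw rad 0.0 iou 0.823
yellow 0.63 [387.1, 140.4, 394.7, 182.1] bay x,y [0. 0.] yaw rad 0.0 iou 0.0
blue 0.87 [361.4, 145.6, 371.1, 217.5] bay x,y [0.0011 0.0001] yaw rad -0.01 iou 0.661
blue 0.53 [388.9, 142.4, 396.7, 182.0] bay x,y [0. 0.] yaw rad 0.0 iou 0.0
green 0.51 [388.9, 141.1, 397.8, 183.3] bay x,y [ 0.0093 -0.0035] yaw rad 0.023 iou 0.378
top red []
pos [ 0.5897 -0.2505  0.1897] rot [ 180.    15.  -176.9] shift(units) [ 8.81  1.99 -2.89]
```

View pics/r_blue.png

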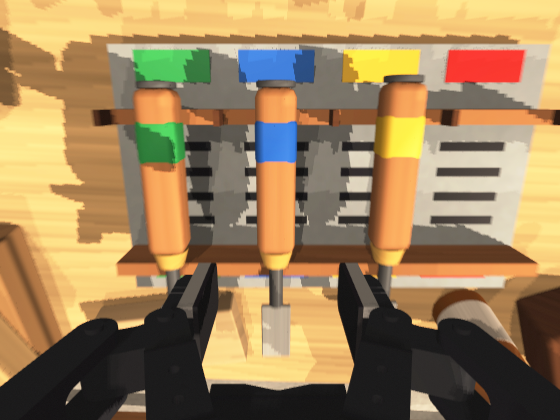

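All three chisels sit on both rails in their bays: green (160,170), blue (276,170), yellow (398,175), each within 5 mm. Now the selector.

Request:
{"op": "servo_tool", "data": {
  "steps": "0 0.83 0 0 0 -0.5 0.6;0 0.83 0 0.5 0 -0.5 0.6;0 0.82 0 0.5 0 0 0.6;0 0 0.93 1 0.2 0 0.6;0 0 0 1 0.2 0 0.6"
}}

```text
time: 48.8
eef_pos: [0.5262, -0.2443, 0.2066]
eef_rot: [-180.0, 0.1, 177.5]
force: [-0.4, 0.1, 0.0]
opening: 0.603
finger_force: 0.0
```

Request:
{"op": "servo_tool", "data": {
  "steps": "0 0 0 1 0.2 0 0.6;0 0 0 1 0.2 0 0.6;0 0 0 1 0.2 0 1;0 0 0 1 0.2 0 1;0 0 0 1 0.2 0 1"
}}

```text
time: 49.3
eef_pos: [0.4259, -0.2197, 0.2066]
eef_rot: [-180.0, 0.1, 177.6]
force: [-0.4, 0.2, 0.8]
opening: 1.002
finger_force: 0.0
```

```bash
python3 -c "
from h import *
toolmove([.403,-.222,.068])"
```

```text
pos [ 0.4259 -0.2197  0.2066] rot [-1.800e+02  1.000e-01  1.776e+02] shift(units) [ 1.16 -0.16  6.93]
```

Request:
{"op": "servo_tool", "data": {
  "steps": "0 0 0 0.58 -0.08 0.98 1;0 0 0 0.58 -0.08 1 1;0 0 0 0 0 1 1;0 0 0 0 0 1 1;0 0 0 0 0 1 1"
}}

```text
time: 49.8
eef_pos: [0.4037, -0.2224, 0.1065]
eef_rot: [-180.0, 0.2, 177.6]
force: [0.2, -0.3, -0.7]
opening: 0.996
finger_force: 0.0
```

Request:
{"op": "servo_tool", "data": {
  "steps": "0 0 0 0 0 1 1;0 0 0 0 0 0.95 1;0 0 0 0 0 0 1;0 0 0 0 0 0 0;0 0 0 0 0 0 0"
}}

```text
time: 50.3
eef_pos: [0.4043, -0.2227, 0.0688]
eef_rot: [-180.0, 0.2, 177.6]
force: [0.1, -0.3, 0.9]
opening: 0.689
finger_force: 0.0
```

Request:
{"op": "servo_tool", "data": {
  "steps": "0 0 0 0 0 0 0;0 0 0 0 0 0 0;0 0 0 0 0 0 0;0 0 0 0 0 0 0;0 0 0 0 0 0 0"
}}

```text
time: 50.8
eef_pos: [0.4039, -0.222, 0.0687]
eef_rot: [180.0, 0.2, 177.5]
force: [0.7, 2.4, 7.2]
opening: 0.151
finger_force: 58.5
```

Request:
{"op": "servo_tool", "data": {
  "steps": "0 0 0.83 0 0 0 0;0 0 0.83 0 0 0 0;0 0 0.83 0 0 0 0;0 0 0.83 0 0 0 0;0 0 0.83 0 0 0 0"
}}

```text
time: 51.3
eef_pos: [0.4038, -0.2226, 0.0687]
eef_rot: [180.0, 0.2, 152.5]
force: [-2.2, -0.5, 6.4]
opening: 0.15
finger_force: 58.5
```

Request:
{"op": "servo_tool", "data": {
  "steps": "0 0 0.83 0 0 0 0;0 0 0.83 0 0 0 0;0 0 0.83 0 0 0 0;0 0 0.83 0 0 0 0;0 0 0.83 0 0 0 0"
}}

```text
time: 51.8
eef_pos: [0.4034, -0.2231, 0.0687]
eef_rot: [180.0, 0.2, 127.6]
force: [-3.9, -3.5, 7.0]
opening: 0.153
finger_force: 58.6
```

Request:
{"op": "servo_tool", "data": {
  "steps": "0 0 0.83 0 0 0 0;0 0 0.83 0 0 0 0;0 0 0.83 0 0 0 0;0 0 0.83 0 0 0 0;0 0 0.83 0 0 0 0"
}}

```text
time: 52.3
eef_pos: [0.4027, -0.2233, 0.0687]
eef_rot: [180.0, 0.1, 102.8]
force: [-7.5, -5.0, 7.7]
opening: 0.153
finger_force: 58.9
```

Request:
{"op": "servo_tool", "data": {
  "steps": "0 0 0 0 0 0 0;0 0 0 0 0 0 0;0 0 0 0 0 0 0"
}}

```text
time: 52.6
eef_pos: [0.4028, -0.2233, 0.0687]
eef_rot: [180.0, 0.1, 102.9]
force: [-6.4, -4.8, 7.4]
opening: 0.152
finger_force: 58.8
```

Request:
{"op": "servo_tool", "data": {
  "steps": "0 0 0 0 0 0 1;0 0 0 0 0 0 1;0 0 0 0 0 0 1;0 0 0 0 0 0 1;0 0 0 0 0 0 1"
}}

```text
time: 53.1
eef_pos: [0.4037, -0.222, 0.0679]
eef_rot: [179.9, 0.0, 102.9]
force: [-0.6, 0.1, 0.1]
opening: 0.979
finger_force: 0.0
```

Request:
{"op": "servo_tool", "data": {
  "steps": "0 0 0 0 0 0 1;0 0 0 0 0 -0.8 1;0 0 0 0 0 -1 1;0 0 0 0 0 -1 1;0 0 0 0 0 -1 1"
}}

```text
time: 53.6
eef_pos: [0.4033, -0.2219, 0.1446]
eef_rot: [179.9, 0.0, 102.9]
force: [0.2, 0.2, -1.0]
opening: 0.999
finger_force: 0.0
```

Request:
{"op": "servo_tool", "data": {
  "steps": "0 0 0 0 0 -1 1;0 0 0 0 0 -1 1;0 0 0 0 0 -1 1;0 0 0 0 0 -1 1;0 0 0 0 0 0 1"
}}

```text
time: 54.1
eef_pos: [0.4048, -0.2232, 0.2263]
eef_rot: [179.7, 0.2, 102.9]
force: [0.2, 0.1, -0.3]
opening: 1.002
finger_force: 0.0
```

Run:
```python
from h import *
d=cams.snapshot("wrist");i=d["pixels"][:,:,::-1]
p=proj(d,[[.4027,-.2209,.06]])[0].astype(int);a=i[max(0,p[1]-75):p[1]+75,max(0,p[0]-75):p[0]+75]
t=cams.snapshot("top");b=t["pixels"][130:330,270:470,::-1]
cv2.imwrite("pics/f.png",np.hstack([cv2.resize(a,(400,400)),cv2.resize(b,(400,400))]))
for c,k in(('yellow',1),('blue',2),('green',3)): chk(t,'top',c,k)
```

```text
yellow 0.93 [333.4, 145.7, 342.6, 216.5] bay x,y [-0.0007  0.0024] yaw rad -0.004 iou 0.87
blue 0.74 [361.7, 142.8, 372.8, 216.9] bay x,y [-0.0004 -0.0044] yaw rad -0.002 iou 0.812
green 0.61 [388.0, 139.9, 398.0, 212.8] bay x,y [ 0.0017 -0.    ] yaw rad -0.034 iou 0.866
```

View pics/f.png

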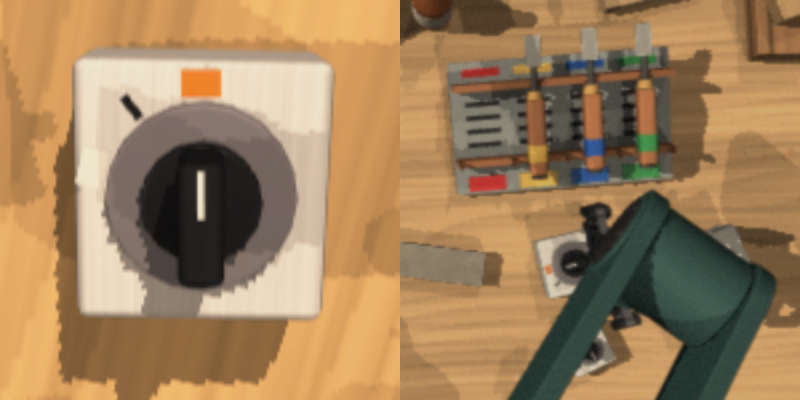

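The pointer (200,190) points at the orange mark (200,83), and all three chisels lie in their own bays. I'm handing the job in.

```bash
python3 -c "
from workcell import r
print(r.job_done())"
```

```text
the job is handed in; nothing more can be done
None
```

Job handed in (no verdict was returned): I turned the selector off first, laid the green, yellow and blue chisels in their own bays (there was no red one), then turned it to dry; I left the whetstone, bottle and mallet alone.

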